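Probe the lightbox contacts

TASK

Switch the lightbox on by pushing its toggle lever fully over, away from the robot. Then take the test probe from its rack and, with its tip, gently press the three spring contacts in turn, from the lowest and widest to the tallest and narrowest, holding each a little way in for about half a second without forcing it. Hang the probe back in its rack and let go, leaving the switch on and the viewer, the lenses and the nut undisturbed.

Things in the scene. Friction and masses are not known exactly. Their poses are not given: they have to be found in the camera images.
- probe: Loose test probe, 80 g, upright. Origin on its axis under the round guard, z up the axis. Guard 40 mm across, z 0 to 6 mm; square black handle 18 x 18 mm, z 6 to 56 mm, faces square to the probe's x and y; below, a steel shaft 8 mm across, its last 12 mm tapering to a 5 mm tip at z = -75 mm. Starts hanging in the rack, guard on the tines. Pinch the handle from above.
- probe_tip (a point): The centre of the probe's tip, on the probe's axis, 75 mm below its origin.
- rack: Fixed stand for the probe. Origin: centre of its underside, z up. Base 130 (x) x 80 x 10 mm; back post at x = 45 to 61 mm; from it two level brass tines run to x = -50 mm, each 16 mm wide, with a 20 mm gap between them (y = -10 to 10 mm), open above and at the -x end. All tops at z = 100 mm. The probe hangs with its shaft in the gap, guard flat on the tines, its origin at z = 100 mm.
- lightbox: Fixed walnut lightbox 220 (x) x 260 (y) x 45 mm high. Origin: centre of its underside, z up. Its top has a white window over the +x half and a grey strip along the -x side, on which the three spring contacts stand in a row at x = -60 mm and y = -70, 0 and 70 mm; which contact is at which place varies.
- toggle (a joint): The switch lever's angle in rad: 0 = off, leaning towards the switch base's -x (towards the robot's side); 0.90 = fully on, leaning towards the base's +x. It starts between 0 and 0.2. Stays where it is left; about 1 N at the end of the lever moves it.
- toggle_tip (a point): Centre of the round end (16 mm across) of the black switch lever; the lever is a rod 10 mm across, 60 mm from pivot to this point. Upright, this point is 80 mm above the bench.
- switch_base: Fixed base of the toggle switch: brass disc 68 mm across and 12 mm high with a black boss 38 mm across up to 22 mm. Origin at the centre of its underside on the bench, z up. The lever's pivot lies 20 mm above the origin, along the base's y; the lever swings in the base's x-z plane, 0.45 rad either side of upright.
- viewer: Bystander: hooded walnut stereo viewer, about 155 x 170 x 108 mm, 0.8 kg, standing loose on the bench. Origin under its middle.
- lens_a: Bystander: amber lens, 40 mm across, 8 mm thick, lying loose on the lightbox's white window. Origin at the centre of its underside.
- lens_b: Bystander: a second amber lens like the first, lying loose on the other end of the window.
- nut: Bystander: knurled brass nut, 30 mm across, 12 mm high, lying loose on the bench to the right of the switch. Origin at the centre of its underside.
- low_base: Fixed collar of the lowest and widest spring contact, 30 mm across and 4 mm high, carrying the brass head. Origin at the centre of its underside on top of the lightbox, z up.
- low_top (a point): Centre of the top face of the lowest and widest contact's flat round brass head, 30 mm across; unpressed it stands 14 mm above the lightbox top. It goes down with the head.
- low (a joint): How far the lowest and widest contact's head is pressed straight down, in m: 0 = up, 0.006 = fully in. A spring returns it; it starts to move at 1.5 N and is fully in at 4.5 N.
- mid_base: Fixed collar of the middle-sized spring contact, 22 mm across and 16 mm high, carrying the brass head. Origin at the centre of its underside on top of the lightbox, z up.
- mid_top (a point): Centre of the top face of the middle-sized contact's flat round brass head, 22 mm across; unpressed it stands 26 mm above the lightbox top. It goes down with the head.
- mid (a joint): How far the middle-sized contact's head is pressed straight down, in m: 0 = up, 0.006 = fully in. A spring returns it; it starts to move at 1.5 N and is fully in at 4.5 N.
- tall_base: Fixed collar of the tallest and narrowest spring contact, 16 mm across and 28 mm high, carrying the brass head. Origin at the centre of its underside on top of the lightbox, z up.
- tall_top (a point): Centre of the top face of the tallest and narrowest contact's flat round brass head, 16 mm across; unpressed it stands 38 mm above the lightbox top. It goes down with the head.
- tall (a joint): How far the tallest and narrowest contact's head is pressed straight down, in m: 0 = up, 0.006 = fully in. A spring returns it; it starts to move at 1.5 N and is fully in at 4.5 N.
Mind the look-alikes: they are no part of the job. What is shaped like the probe but purple or white is not meant.

How it is judged:
By the outcome, as a careful person would: the job done as asked, in the order asked, and still so for the second after the job is handed in, with the robot touching nothing.
It also fails if it takes over 72 s, if anything falls off the work surface, if the arm or the gripper's body presses on something with over 40 N, if the wrist force passes 120 N, or if a joint passes its speed limit or range.

ROBOT

A 6-joint arm with a two-finger parallel gripper is mounted at the origin on the work surface. World frame = base frame: x ahead of the robot, y to its left, z up, the work surface at z = 0. Lengths are in m, angles in rad, forces in N, time in s.
With the tool pointing down it reaches from about 0.25 to 0.775 m from the base axis. Payload 4 kg.
Tool frame: the origin (TCP) lies midway between the tips of the shut fingers; the grasp point (between the pads) lies 19 mm behind it; z points along the fingers, y is the direction in which the jaws open and shut (so a half turn about z gives the same grasp; the last joint's range is limited). The gripper opens to 94 mm and grips with 3 to 60 N. Pads are 16 mm wide; open, the fingers measure 119 mm over their backs; the gripper's body (75 mm by 177 mm) begins 78 mm behind the grasp point.
Start: joints at [1.09, 0.087, 1.371, -0, 1.684, -0.103], TCP at [0.203, 0.511, 0.183] pointing down, gripper open.
Joint ranges: [-3.1, 3.1], [-0.76, 2.03], [0.27, 2.55], [-1.08, 4.22], [0.17, 2.65], [-2.57, 2.57]. Speed limits (rad/s): [2.79, 2.79, 3.14, 3.14, 3.14, 3.14].

INTERFACE

Orientations are given as [roll, pitch, yaw] about the fixed x, y, z axes, in that order (R = Rz(yaw) Ry(pitch) Rx(roll)).
In Python, from bench import robot gives the robot as it stands.
- The arm moves only by the tool drive_tool, never from a script. Its argument "series" is a list that holds one entry, the list of rows, each a list of 7 numbers: the turn, a rotation vector about the tool's x, y, z in rad, then the shift along the tool's x, y, z in cm, then the opening in per cent of the stroke, from 0 (shut) to 100 (fully open). In form: [[[rx, ry, rz, tx, ty, tz, fingers], ...]]. A call has 1 to 20 rows; each row is the pose to reach, as a shift and turn from the pose measured when the call began, along the tool's axes at that moment; what a row does not reach only later rows make up. A row lasts 1/10 s, in which the tool goes at most 50 mm and 8.59 degrees, less where a joint would pass 70% of its speed; a pose out of reach is approached as far as the arm can. A call with a gripper value outside its range is refused whole. The fingers move at their own pace and stop on an object; the grip force is fixed at half the most. Time passes only in rows, so rows that repeat a pose let the fingers close. It gives the time, the measured TCP pose, the force and the opening at its end, in the units of the state.
- robot.get_obs(): the state, without advancing time (a new reading comes with each control period).
- robot.snapshot(name): name is "side" or "top"; returns a dict with "img" (400x640x3 uint8, blue, green, red), "depth" (400x640 float32, m along the optical axis (not along the pixel's ray), 0 where there is no reading), "vertical_fov" (degrees; the focal length in pixels is half the picture's height over the tangent of half this angle, whatever the lens; pixels are square), "cx", "cy" (the principal point, pixels), "dist_coeffs" ([k1, k2, p1, p2, k3] as OpenCV has them; the pictures are not rectified), "rvec" (rotation vector, rad) and "tvec" (3), from world to camera coordinates, as OpenCV has them. Camera axes: x right, y down, z forward; pixel columns grow to the right and rows downward; lengths in m; the calibration is good to about 2 mm. A picture is of the moment at which its call begins.
- robot.close_job(): hands the job in, once; it reports no verdict.
The state is a dict: "time": time; "joint_positions": joint angles; "qvel": joint speeds; "joint_torque": joint torques, N m; "tool_pos": TCP position; "ee_rot": TCP orientation; "wrist_force": force on the tool from outside, world axes, zero at the start; "wrist_torque": the same for the moment, N m; "width": finger opening in m.
Only numpy, scipy, OpenCV 4.12 (cv2) and the standard library are available. Lean on these libraries where they do the work, as an engineer would, in place of code of your own. Each camera call takes 0.05 s, during which the arm holds its last target.

## Working session

There is one attempt and no reset: what is moved stays moved. The work goes in short steps, Python scripts to look and compute and a tool call to move; the robot and the scene stay as the last step left them, time stands still between calls to the robot, and variables do not carry over. Pictures are saved under pics/ and viewed, and the job is handed in when it is done.

Besides the shell and the picture viewer there is one more tool, called after "Call:" as name([rows], argument=value, ...), one row to a line, values as JSON. drive_tool: Moves the arm, as the interface text tells. Its arguments: {"type":"object","properties":{"series":{"type":"array","items":{"type":"array","items":{"type":"array","items":{"type":"number"}}}}},"required":["series"]}

```bash
ls; mkdir -p pics; cat > h.py <<'E'
import numpy as np, cv2
from bench import robot
def snap(n):
    s=robot.snapshot(n)
    H=s["img"].shape[0]; f=H/2/np.tan(np.radians(s["vertical_fov"])/2)
    s["K"]=np.array([[f,0,s["cx"]],[0,f,s["cy"]],[0,0,1.]]); s["D"]=np.array(s["dist_coeffs"],float)
    s["R"]=cv2.Rodrigues(np.array(s["rvec"],float))[0]; s["t"]=np.array(s["tvec"],float).reshape(3)
    return s
def ray(s,u,v):
    p=cv2.undistortPoints(np.array([[[u,v]]],float),s["K"],s["D"])[0,0]
    return -s["R"].T@s["t"], s["R"].T@np.array([p[0],p[1],1.])
def onz(s,u,v,z):
    o,d=ray(s,u,v); return o+d*(z-o[2])/d[2]
def dep(s,u,v):
    o,d=ray(s,u,v); return o+d*float(s["depth"][int(round(v)),int(round(u))])
def proj(s,p):
    return cv2.projectPoints(np.array(p,float).reshape(-1,1,3),np.array(s["rvec"],float),np.array(s["tvec"],float),s["K"],s["D"])[0].reshape(-1,2)
E
python3 - <<'E'
from h import *
for n in("top","side"):
    s=snap(n); cv2.imwrite(f"pics/{n}0.png",s["img"]); np.savez(f"{n}0.npz",**{k:v for k,v in s.items()})
    print(n,s["vertical_fov"],-s["R"].T@s["t"],s["R"][2])
print(robot.get_obs())
E
```

```text
pics
top 50.40828904233203 [0.30115802 0.03872219 1.16808743] [ 0.19176634 -0.00250377 -0.98143742]
side 47.865014354038486 [0.1905588  1.05789215 0.99105582] [ 0.22760951 -0.72830261 -0.64635069]
{'time': 0.1, 'joint_positions': array([ 1.08987819e+00,  8.78374246e-02,  1.37208687e+00, -1.70274988e-05,
        1.68359917e+00, -1.03121476e-01]), 'qvel': array([-0.00185836, -0.00192168, -0.00367787,  0.00185462,  0.00068515,
        0.00099494]), 'joint_torque': array([ 2.37439912e-03, -3.41253126e+01, -3.03301978e+01,  7.20875454e-02,
        3.03705095e-02, -9.03192426e-05]), 'tool_pos': array([0.20265231, 0.51072775, 0.18235338]), 'ee_rot': array([-3.13967036e+00, -1.81921965e-04,  2.76379392e+00]), 'wrist_force': array([-0.74975937,  0.38418575,  0.33476929]), 'wrist_torque': array([-0.00306322, -0.03563691,  0.00371067]), 'width': 0.09407673598897248}
```

View pics/top0.png

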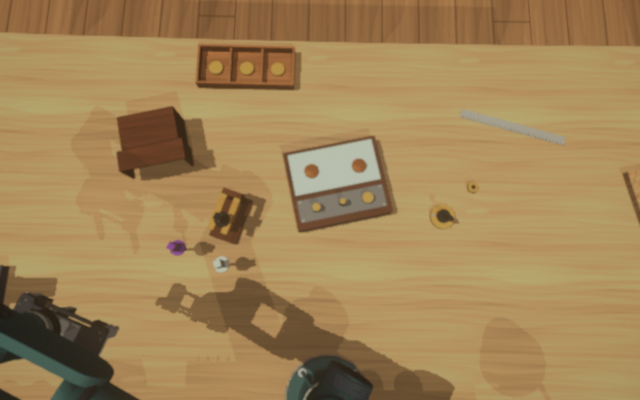

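View pics/side0.png

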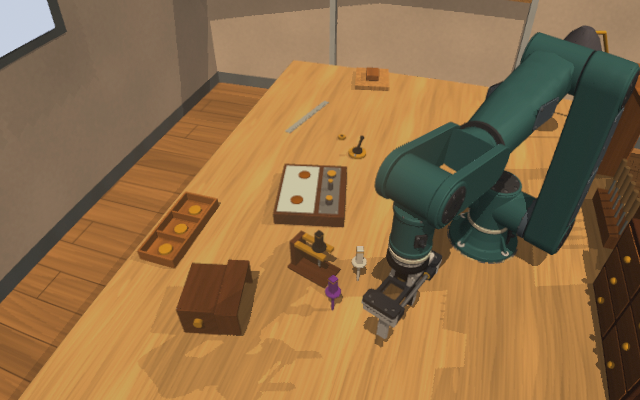

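Top view: candidates for the probe are the black one in the rack (222,219), the purple one (177,247) and the white one (221,264). I choose the black one. The contacts are at (317,207), (343,201) and (368,198), the switch at (443,215) and the nut at (473,187). Next, close crops.

```bash
python3 - <<'E'
import cv2,numpy as np
a=cv2.imread("pics/top0.png"); b=cv2.imread("pics/side0.png")
def c(i,x,y,w,h,k): return cv2.resize(i[y:y+h,x:x+w],(w*k,h*k),interpolation=cv2.INTER_CUBIC)
r1=np.hstack([c(a,160,180,100,75,4),c(a,290,180,100,75,4)])
r2=np.hstack([c(b,280,220,100,75,4),c(b,290,125,100,75,4)])
cv2.imwrite("pics/crop0.png",np.vstack([r1,r2]))
cv2.imwrite("pics/crop1.png",np.hstack([c(a,425,170,60,60,6),c(b,335,120,60,60,6)]))
E
```

```text
(no output)
```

View pics/crop0.png

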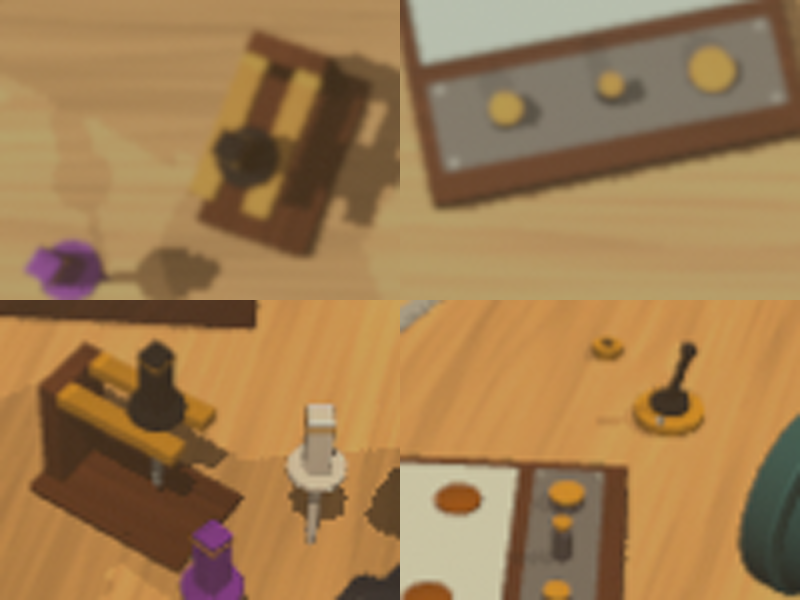

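View pics/crop1.png

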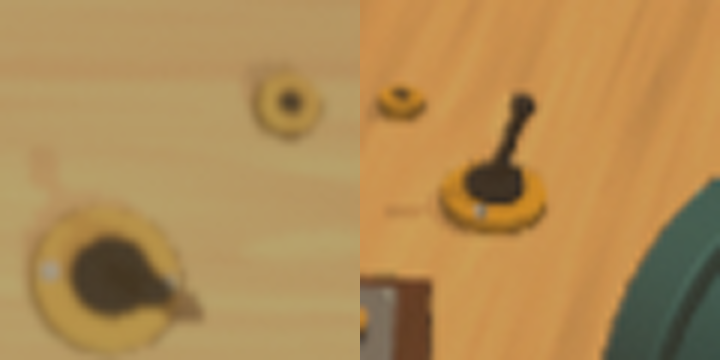

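```bash
cat > m.py <<'E'
from h import *
def cloud(s):
    H,W=s["depth"].shape; u,v=np.meshgrid(np.arange(W),np.arange(H))
    p=cv2.undistortPoints(np.stack([u,v],-1).reshape(-1,1,2).astype(float),s["K"],s["D"]).reshape(H,W,2)
    d=s["depth"]; c=np.dstack([p*d[...,None],d])
    return (c-s["t"])@s["R"]
E
python3 - <<'E'
from m import *
for n in("top","side"):
    s=dict(np.load(n+"0.npz")); C=cloud(s); hsv=cv2.cvtColor(s["img"],cv2.COLOR_BGR2HSV)
    print(n,"bench z check",[C[v,u].round(4) for u,v in ([(300,260),(400,100),(500,300)] if n=="top" else [(300,100),(240,240)])])
    # brass heads
    if n=="top":
        pts=[(317,207),(343,201),(368,198),(443,215),(473,187),(312,171),(359,165),(222,219),(240,200),(228,203)]
    else: pts=[(331,173),(331,181),(329,198),(360,147),(342,137),(319,236),(319,250),(304,174),(297,197)]
    for u,v in pts: print(u,v,s["img"][v,u],hsv[v,u],C[v,u].round(4))
    m=(s["img"].max(2)<75).astype(np.uint8)
    num,l,st,ce=cv2.connectedComponentsWithStats(m)
    for i in range(1,num):
        if st[i,4]>25: print("dark",st[i],ce[i].round(1))
E
```

```text
top bench z check [array([0.3462, 0.0785, 0.0011]), array([ 0.8132, -0.2009,  0.0032]), array([ 2.523e-01, -4.561e-01,  4.000e-04])]
317 207 [ 79 151 182] [ 21 144 182] [0.4807 0.0353 0.0742]
343 201 [ 77 147 181] [ 20 147 181] [ 0.4959 -0.0316  0.0859]
368 198 [ 78 150 182] [ 21 146 182] [ 0.5108 -0.1001  0.0557]
443 215 [35 55 69] [ 18 126  69] [ 0.4731 -0.3058  0.0289]
473 187 [43 68 85] [ 18 126  85] [ 0.5563 -0.3974  0.0106]
312 171 [ 53  95 148] [ 13 164 148] [0.5827 0.0507 0.0522]
359 165 [ 51  93 148] [ 13 167 148] [ 0.6016 -0.0763  0.0537]
222 219 [25 44 58] [ 17 145  58] [0.4373 0.2682 0.1291]
240 200 [ 40  80 105] [ 18 158 105] [0.4923 0.2337 0.0908]
228 203 [ 41  65 103] [ 12 154 103] [0.498  0.2813 0.0077]
dark [199  48   4  32  48] [200.2  64.1]
dark [174 110  20  56 369] [183.2 137.5]
dark [122 169  12   8  55] [128.9 172.3]
dark [232 196  19  35 239] [241.  213.6]
dark [438 211  14  10  93] [443.6 215.8]
dark [215 212  14  14 135] [222.  218.6]
dark [   0  266  138  134 6420] [ 61.  342.6]
dark [  0 347  22  16 184] [  6.9 355.2]
dark [ 299  356   74   44 2459] [334.2
[... 651 characters left out ...]
42] [0.5824 0.0474 0.0538]
dark [  0   0  67  69 914] [37.6 36.9]
dark [564  27  21  19 221] [575.7  35.9]
dark [  363    34   277   287 23062] [506.2 181.2]
dark [   0   73  219  229 3416] [ 96.4 193.9]
dark [623 126  17  32 122] [631.7 142.3]
dark [353 137  11  17  67] [358.1 147.6]
dark [613 160  10  19  48] [617.8 169.1]
dark [ 592  167   48  233 6914] [619.4 301.7]
dark [618 175  11  19  44] [623.1 183.9]
dark [602 180  13  14  33] [609.9 187.5]
dark [612 195   8  14  27] [615.6 201.2]
dark [312 231  14  22 186] [318.8 243.4]
dark [295 248  23  17 160] [303.5 256.4]
dark [320 261   9   8  44] [323.8 264.7]
dark [245 265   7  18  69] [248.1 275.9]
dark [407 296   7  10  31] [410.2 300.9]
```

```bash
python3 - <<'E'
from m import *
S={n:dict(np.load(n+"0.npz")) for n in("top","side")}
def brass(s,box,lo=(14,110,140),hi=(28,255,255)):
    x,y,w,h=box; hsv=cv2.cvtColor(s["img"],cv2.COLOR_BGR2HSV)[y:y+h,x:x+w]
    m=cv2.inRange(hsv,lo,hi); n,l,st,ce=cv2.connectedComponentsWithStats(m)
    i=1+np.argmax(st[1:,4]); return ce[i]+[x,y],st[i]
for nm,z,bt,bs in [("mid",.071,(309,200,16,14),(322,192,15,10)),("tall",.083,(337,195,12,12),(325,176,12,9)),("low",.059,(359,189,18,18),(323,166,16,10))]:
    for n,b in(("top",bt),("side",bs)):
        c,st=brass(S[n],b); print(nm,n,c.round(2),st,onz(S[n],*c,z).round(4))
def darkc(s,box,th=80):
    x,y,w,h=box; m=(s["img"][y:y+h,x:x+w].max(2)<th).astype(np.uint8)
    n,l,st,ce=cv2.connectedComponentsWithStats(m); i=1+np.argmax(st[1:,4]); return ce[i]+[x,y],st[i]
for n,b in(("top",(428,200,32,32)),("side",(345,140,30,24))):
    s=S[n];c,st=brass(s,b,(14,100,70)); print("disc",n,c,st,onz(s,*c,.012).round(4))
    x,y,w,h=b
# disc via hull of brass+dark in top
s=S["top"]
hsv=cv2.cvtColor(s["img"],cv2.COLOR_BGR2HSV)
print(hsv[200:232:2,426:462:2].tolist()[4:12:2])
# print side crop around lever tip
print(S["side"]["img"][134:150,352:370].max(2))
print(S["top"]["img"][206:226,436:462].max(2))
E
```

```text
mid top [316.04 206.57] [ 3  3  9  8 54] [0.4823 0.0379 0.071 ]
mid side [328.88 197.  ] [ 3  3  8  5 32] [0.4802 0.0368 0.071 ]
tall top [342.28 200.59] [ 3  3  6  6 29] [ 0.4975 -0.0299  0.083 ]
tall side [330.14 179.93] [ 3  3  5  3 14] [ 0.4961 -0.0316  0.083 ]
low top [367.46 197.03] [  3   3  12  11 101] [ 0.5127 -0.0982  0.059 ]
low side [331.24 172.44] [ 4  4  9  6 45] [ 0.5119 -0.1002  0.059 ]
disc top [443.51755266 215.49548646] [  0   0  32  32 997] [ 0.4743 -0.3123  0.012 ]
disc side [359.64767616 151.67916042] [  0   0  30  24 667] [ 0.4613 -0.3124  0.012 ]
[[[20, 110, 183], [19, 113, 182], [18, 121, 179], [18, 132, 172], [20, 152, 179], [19, 154, 180], [18, 157, 175], [18, 158, 170], [18, 159, 159], [18, 157, 161], [20, 154, 176], [20, 153, 182], [20, 149, 178], [19, 124, 177], [19, 114, 183], [19, 113, 183], [19, 114, 183], [19, 113, 183]], [[21, 110, 183], [19, 116, 181], [18, 139, 161], [19, 148, 176], [19, 150, 180], [18, 159, 162], [17, 133, 94], [17, 115, 73], [18, 117, 72], [18, 110, 72], [18, 113, 72], [18, 137, 99], [20, 155, 173], [20, 153, 182], [19, 132, 168
[... 3300 characters left out ...]
77  82 105
  128 138 145 157 176 182 183 183]
 [179 164 129  96  80  75  73  73  73  74  76  82  92  93  94  95 102 117
  130 136 138 147 167 180 183 183]
 [181 176 159 135 109  92  85  83  83  90  98 116 135 139 140 137 129 128
  129 132 134 138 155 177 183 183]
 [183 181 177 168 150 135 123 117 118 134 143 156 171 175 174 170 154 138
  131 134 136 138 151 176 182 183]
 [183 183 183 180 176 170 162 158 159 170 175 178 181 182 182 179 167 150
  151 155 156 156 162 178 183 183]
 [180 183 183 183 183 182 179 178 178 181 182 183 183 182 180 175 166 164
  173 177 177 177 178 182 183 183]
 [174 179 182 183 183 183 183 183 183 183 183 183 182 180 173 166 167 176
  181 183 182 183 183 183 183 183]]
```

```bash
python3 - <<'E'
from m import *
S={n:dict(np.load(n+"0.npz")) for n in("top","side")}
T,D=S["top"],S["side"]
def tri(a,b):
    o1,d1=ray(T,*a);o2,d2=ray(D,*b); A=np.array([d1,-d2]).T; k=np.linalg.lstsq(A,o2-o1,rcond=None)[0]
    p,q=o1+k[0]*d1,o2+k[1]*d2; return (p+q)/2,np.linalg.norm(p-q)
print("disc",onz(T,442.4,216,.010),onz(D,356.8,152.6,.010))
for z in(.073,.076,.079): print("tip",z,onz(T,450,217,z),onz(D,362,137.5,z))
print(tri((450,217),(362,137.5)))
print("dot",onz(T,432.9,214.6,.012), onz(D,354.6,154.7,.012))
# side disc outline refine: saturation mask
for n,b in(("top",(424,198,36,36)),("side",(343,142,30,22))):
    s=S[n];x,y,w,h=b;h_=cv2.cvtColor(s["img"],cv2.COLOR_BGR2HSV)[y:y+h,x:x+w]
    m=((h_[...,1]>(138 if n=="top" else 185))&(h_[...,2]>120)).astype(np.uint8)
    cs,_=cv2.findContours(m,cv2.RETR_EXTERNAL,cv2.CHAIN_APPROX_NONE); c=max(cs,key=cv2.contourArea)
    hull=cv2.convexHull(c); e=cv2.fitEllipse(hull); print(n,"bbox",cv2.boundingRect(c),np.array(e[0])+[x,y],e[1]); cc=np.array(e[0])+[x,y]; print(onz(s,*cc,.010))
# black probe
def darkc(s,box,th=80):
    x,y,w,h=box; m=(s["img"][y:y+h,x:x+w].max(2)<th).astype(np.uint8)
    n,l,st,ce=cv2.connectedComponentsWithStats(m); i=1+np.argmax(st[1:,4]); return ce[i]+[x,y],st[i]
print(T["img"][208:230,210:236].max(2))
def big(s,x,y,w,h,k,f):
    cv2.imwrite(f,cv2.convertScaleAbs(cv2.resize(s["img"][y:y+h,x:x+w],(w*k,h*k),interpolation=cv2.INTER_CUBIC),alpha=1.8,beta=0))
big(T,200,180,60,70,8,"pics/rt.png"); big(D,280,220,70,70,8,"pics/rs.png")
E
```

```text
disc [ 0.47317307 -0.30977909  0.01      ] [ 0.47070407 -0.30619236  0.01      ]
tip 0.073 [ 0.46160031 -0.31038483  0.073     ] [ 0.45699338 -0.31790859  0.073     ]
tip 0.076 [ 0.46116078 -0.30942845  0.076     ] [ 0.45612273 -0.31341278  0.076     ]
tip 0.079 [ 0.46072125 -0.30847207  0.079     ] [ 0.45525208 -0.30891697  0.079     ]
(array([ 0.45794899, -0.30862204,  0.07926784]), np.float64(0.005451779364367314))
dot [ 0.47622064 -0.28332788  0.012     ] [ 0.47479637 -0.28781591  0.012     ]
top bbox (6, 7, 25, 24) [442.06230164 216.17633438] (23.37569808959961, 25.407638549804688)
[ 0.47266493 -0.30883553  0.01      ]
side bbox (6, 6, 17, 11) [357.09549522 152.25497913] (11.506036758422852, 16.620227813720703)
[ 0.47016806 -0.30870566  0.01      ]
[[174 174 174 175 177 179 181 182 182 181 175 149 115 103 102 102 101 102
  111 137 165 178 181 181 181 175]
 [178 178 178 178 179 181 181 182 182 180 170 139 109 102 103 102 101 105
  121 151 172 181 181 181 179 170]
 [181 181 181 181 181 179 179 180 179 175 158 125 101  99 100 100 103 108
  132 162 177 181 181 181 177 161]
 [181 180
[... 1362 characters left out ...]
64  65  74
  100 123 120  99  83  76  73  71]
 [182 182 183 180 166 129  87  70  68  67  67  67  67  68  66  68  75 101
  133 148 132 102  82  75  72  71]
 [182 182 181 177 158 124  92  78  72  69  69  69  72  75  82  90 106 136
  158 154 127  99  84  75  71  71]
 [182 182 180 171 144 112  98  90  82  77  75  79  93 108 125 136 148 164
  169 149 113  93  82  74  71  71]
 [181 181 177 160 127 105 101  98  93  91  91 105 132 149 163 172 175 177
  169 141 105  87  78  73  71  70]
 [177 176 170 146 113 101 102 101  99  99 106 134 161 173 179 181 181 177
  160 128  97  82  74  72  71  69]
 [167 159 153 130 106 100 102 101 100 101 116 150 173 181 181 182 180 171
  145 111  88  77  73  71  70  70]]
```

View pics/rt.png

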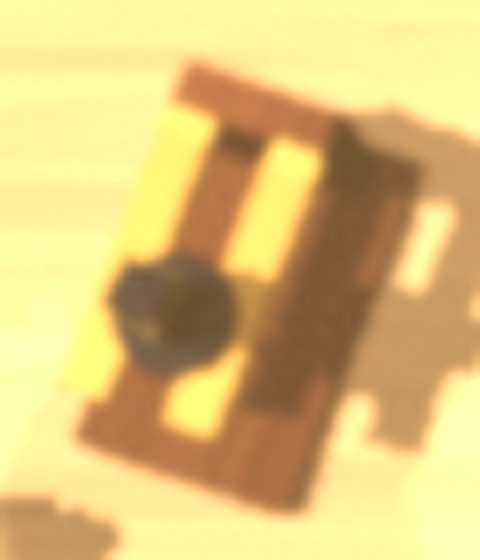

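View pics/rs.png

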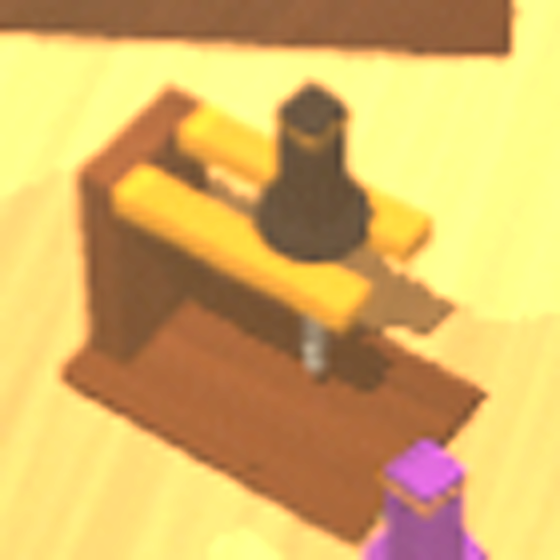

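```bash
python3 - <<'E'
from m import *
S={n:dict(np.load(n+"0.npz")) for n in("top","side")}
T,D=S["top"],S["side"]
t=lambda x,y:((x+.5)/8-.5+200,(y+.5)/8-.5+180)
d=lambda x,y:((x+.5)/8-.5+280,(y+.5)/8-.5+220)
print("top tines")
for n,p in dict(LLpost=(168,106),LLend=(63,385),LRend=(108,400),RLend=(163,422),RRend=(213,440),RLpost=(272,135),RRpost=(325,152),LRpost=(217,122)).items(): print(n,onz(T,*t(*p),.1).round(4))
print("post top"); 
for p in((190,62),(345,118)): print(onz(T,*t(*p),.1).round(4))
print("side tines")
for n,p in dict(nearLend=(337,332),nearRend=(370,295),nearLpost=(112,190),farendR=(430,225),farpost=(195,105),nearRpost=(150,165)).items(): print(n,onz(D,*d(*p),.1).round(4))
print("handle top side")
for p in((313,84),(281,107),(346,108),(314,133)): print(onz(D,*d(*p),.156).round(4))
print("guard side: ",onz(D,*d(315,212),.106).round(4)," top guard:",onz(T,*t(173,312),.104).round(4))
x=np.array([.985,-.17])
for b in([.4715,-.3088],):
  for r in(15,20,26):
    z=.02+np.sqrt(.06**2-(r/1000)**2); p=[*(b-r/1000*x),z]; print(r,p,proj(T,p),proj(D,p))
E
```

```text
top tines
LLpost [0.5084 0.2825 0.1   ]
LLend [0.4184 0.3097 0.1   ]
LRend [0.414  0.2953 0.1   ]
RLend [0.4074 0.2777 0.1   ]
RRend [0.402  0.2617 0.1   ]
RLpost [0.4996 0.2489 0.1   ]
RRpost [0.4944 0.2317 0.1   ]
LRpost [0.5035 0.2666 0.1   ]
post top
[0.5229 0.2764 0.1   ]
[0.5056 0.2259 0.1   ]
side tines
nearLend [0.4174 0.318  0.1   ]
nearRend [0.4117 0.2996 0.1   ]
nearLpost [0.5084 0.2802 0.1   ]
farendR [0.4015 0.2639 0.1   ]
farpost [0.4946 0.2338 0.1   ]
nearRpost [0.5    0.2654 0.1   ]
handle top side
[0.4418 0.2652 0.156 ]
[0.4485 0.2783 0.156 ]
[0.4283 0.2725 0.156 ]
[0.4348 0.2863 0.156 ]
guard side:  [0.4383 0.2749 0.106 ]  top guard: [0.4416 0.2759 0.104 ]
15 [np.float64(0.456725), np.float64(-0.30625), np.float64(0.07809475019311125)] [[449.09076407 218.5657543 ]] [[361.42889738 138.02598892]]
20 [np.float64(0.4518), np.float64(-0.3054), np.float64(0.0765685424949238)] [[448.65576541 220.53072072]] [[362.66594213 138.71966043]]
26 [np.float64(0.44588999999999995), np.float64(-0.30438000000000004), np.float64(0.0740740233383831)] [[448.05517561 222.91819947]] [[364.14103968 139.7045693 ]]
```

```bash
cat > g.py <<'E'
from h import *
from scipy.spatial.transform import Rotation as Ro
def go(*tg):
    o=robot.get_obs(); R0=Ro.from_euler("xyz",o["ee_rot"]); p=np.array(o["tool_pos"])
    print("t",o["time"],"pos",p.round(4),"rpy",np.round(o["ee_rot"],4),"F",o["wrist_force"].round(2),"w",round(o["width"],4))
    for x,y,z,psi in tg:
        R=Ro.from_euler("xyz",[np.pi,0,psi]); rv=(R0.inv()*R).as_rotvec(); d=R0.inv().apply(np.array([x,y,z])-p)*100
        print("rv",rv.round(3),"cm",d.round(2))
E
python3 - <<'E'
from g import *
go((.203,.511,.26,2.764),(.417,-.2995,.26,2.97),(.417,-.2995,.064,2.97))
E
```

```text
t 0.1 pos [0.2027 0.5107 0.1824] rpy [-3.1397e+00 -2.0000e-04  2.7638e+00] F [-0.75  0.38  0.33] w 0.0941
rv [-0.002 -0.    -0.   ] cm [-0.02  0.02 -7.76]
rv [-0.002 -0.    -0.206] cm [-49.81 -67.42  -7.64]
rv [-0.002 -0.    -0.206] cm [-49.81 -67.38  11.96]
```

Call:
drive_tool([
  [[0,0,0,0,0,-7,0],[0,0,0,-2,-3,-7.6,0],[0,0,-0.05,-5,-6.8,-7.6,0],[0,0,-0.1,-8,-10.8,-7.6,0],[0,0,-0.15,-11,-14.9,-7.6,0],[0,0,-0.2,-14,-19,-7.6,0],[0,0,-0.2,-17,-23,-7.6,0],[0,0,-0.2,-20,-27.1,-7.6,0],[0,0,-0.2,-23,-31.1,-7.6,0],[0,0,-0.2,-26,-35.2,-7.6,0],[0,0,-0.2,-29,-39.2,-7.6,0],[0,0,-0.2,-32,-43.3,-7.6,0],[0,0,-0.2,-35,-47.4,-7.6,0],[0,0,-0.2,-38,-51.4,-7.6,0],[0,0,-0.2,-41,-55.5,-7.6,0],[0,0,-0.2,-44,-59.5,-7.6,0],[0,0,-0.2,-47,-63.6,-7.6,0],[0,0,-0.2,-49.8,-67.4,-7.6,0],[0,0,-0.2,-49.8,-67.4,-7.6,0],[0,0,-0.2,-49.8,-67.4,-7.6,0]],
])

```text
time: 2.1
tool_pos: [0.4166, -0.2998, 0.2579]
ee_rot: [3.141, -0.004, 2.962]
wrist_force: [0.3, 0.1, 0.6]
width: 0.0007
```

```bash
python3 - <<'E'
from g import *
for n in("top","side"):
    s=snap(n); cv2.imwrite(f"pics/{n}1.png",s["img"])
a=cv2.imread("pics/top1.png")[150:270,380:500];b=cv2.imread("pics/side1.png")[110:190,310:430]
cv2.imwrite("pics/c1.png",np.hstack([cv2.resize(a,(400,400),interpolation=2),cv2.resize(cv2.copyMakeBorder(b,20,20,0,0,0),(400,400),interpolation=2)]))
go((.417,-.2995,.064,2.97))
E
```

```text
t 2.2 pos [ 0.4168 -0.2982  0.2596] rpy [-3.1405e+00 -9.0000e-04  2.9645e+00] F [-0.28  0.36  0.38] w 0.0005
rv [-0.001 -0.001 -0.005] cm [-0.06 -0.1  19.56]
```

View pics/c1.png

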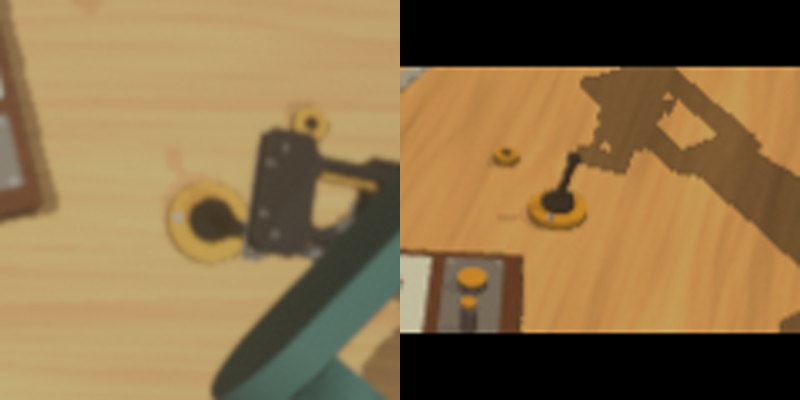

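The gripper hangs clear on the robot's side of the lever, and the lever and nut are untouched. I'll descend now.

Call:
drive_tool([
  [[0,0,0,-0.1,0,4,0],[0,0,0,-0.1,0,8.5,0],[0,0,0,-0.1,0,13,0],[0,0,0,-0.1,0,17,0],[0,0,0,-0.1,0,19.6,0],[0,0,0,-0.1,0,19.6,0],[0,0,0,-0.1,0,19.6,0]],
])

```text
time: 2.9
tool_pos: [0.418, -0.2977, 0.065]
ee_rot: [-3.14, 0.0, 2.966]
wrist_force: [-0.8, -0.2, -0.4]
width: 0.0007
```

```bash
python3 - <<'E'
from g import *
x=np.array([.985,-.17])
b=np.array([.4715,-.3088])
for r in(.0,.010,.018):
    p=b+x*(r-.008); go((p[0],p[1],.064,2.97))
E
```

```text
t 2.9 pos [ 0.418  -0.2977  0.065 ] rpy [-3.1397e+00  4.0000e-04  2.9662e+00] F [-0.81 -0.17 -0.35] w 0.0007
rv [-0.002  0.    -0.004] cm [-4.66 -0.16  0.1 ]
t 2.9 pos [ 0.418  -0.2977  0.065 ] rpy [-3.1397e+00  4.0000e-04  2.9662e+00] F [-0.81 -0.17 -0.35] w 0.0007
rv [-0.002  0.    -0.004] cm [-5.66 -0.16  0.1 ]
t 2.9 pos [ 0.418  -0.2977  0.065 ] rpy [-3.1397e+00  4.0000e-04  2.9662e+00] F [-0.81 -0.17 -0.35] w 0.0007
rv [-0.002  0.    -0.004] cm [-6.46 -0.16  0.1 ]
```

Call:
drive_tool([
  [[0,0,0,-1,0,0.1,0],[0,0,0,-2,-0.1,0.1,0],[0,0,0,-3,-0.1,0.1,0],[0,0,0,-3.7,-0.1,0.1,0],[0,0,0,-4.4,-0.1,0.1,0],[0,0,0,-5.1,-0.1,0.1,0],[0,0,0,-5.7,-0.1,0.1,0],[0,0,0,-5.7,-0.1,0.1,0]],
])

```text
time: 3.7
tool_pos: [0.4754, -0.3086, 0.065]
ee_rot: [-3.14, 0.002, 2.967]
wrist_force: [0.7, 1.5, 5.2]
width: 0.0004
```

```bash
python3 - <<'E'
from g import *
for n in("top","side"):
    s=snap(n); cv2.imwrite(f"pics/{n}2.png",s["img"])
a=cv2.imread("pics/top2.png")[150:270,380:500];b=cv2.imread("pics/side2.png")[110:190,310:430]
cv2.imwrite("pics/c2.png",np.hstack([cv2.resize(a,(400,400),interpolation=2),cv2.resize(cv2.copyMakeBorder(b,20,20,0,0,0),(400,400),interpolation=2)]))
go()
E
```

```text
t 3.8 pos [ 0.4752 -0.3086  0.065 ] rpy [-3.1399e+00  2.7000e-03  2.9664e+00] F [0.56 0.81 4.89] w 0.0003
```

View pics/c2.png

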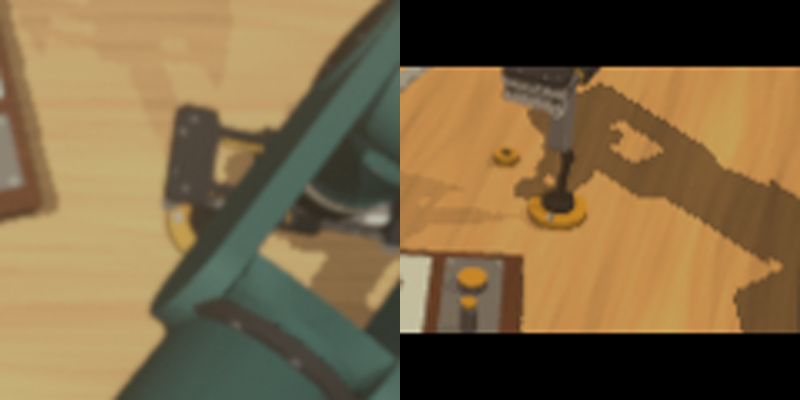

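```bash
python3 - <<'E'
import cv2
b=cv2.imread("pics/side2.png")[110:165,330:400]
cv2.imwrite("pics/c2b.png",cv2.convertScaleAbs(cv2.resize(b,None,fx=10,fy=10,interpolation=2),alpha=1.6))
E
```

```text
(no output)
```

View pics/c2b.png

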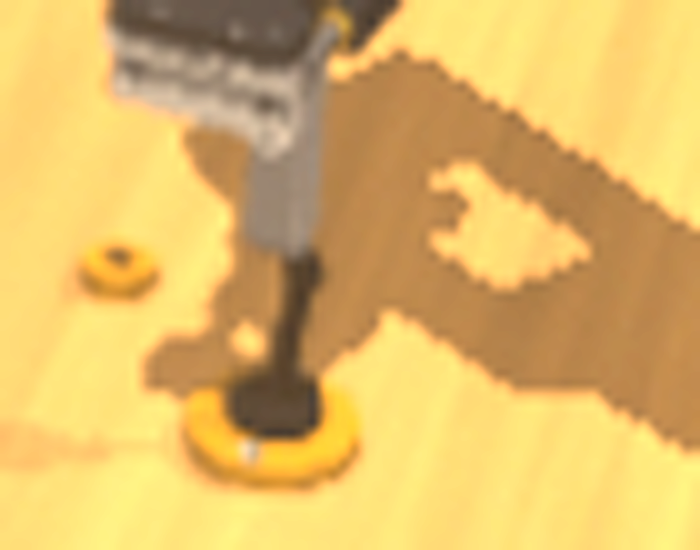

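```bash
python3 - <<'E'
from m import *
D=dict(np.load("side0.npz"))
print(proj(D,[[.4752,-.3086,.065],[.4752,-.3086,.085]]))
for z in(.065,.075,.085): print(onz(D,358.5,135,z))
s=snap("side");C=cloud(s)
for v in range(126,142,2): print(v,[C[v,u].round(3).tolist() for u in(356,358,360)])
E
```

```text
[[356.49632706 139.84045436]
 [356.75924074 135.27943503]]
[ 0.47569538 -0.34255911  0.065     ]
[ 0.47261634 -0.32743636  0.075     ]
[ 0.46953729 -0.31231361  0.085     ]
126 [[0.477, -0.294, 0.133], [0.47, -0.294, 0.134], [0.464, -0.302, 0.131]]
128 [[0.476, -0.291, 0.127], [0.47, -0.3, 0.123], [0.464, -0.303, 0.122]]
130 [[0.476, -0.295, 0.116], [0.469, -0.295, 0.117], [0.464, -0.308, 0.11]]
132 [[0.478, -0.304, 0.101], [0.468, -0.294, 0.109], [0.463, -0.305, 0.104]]
134 [[0.478, -0.309, 0.09], [0.468, -0.293, 0.102], [0.464, -0.312, 0.09]]
136 [[0.503, -0.427, 0.003], [0.471, -0.311, 0.081], [0.462, -0.303, 0.088]]
138 [[0.499, -0.412, 0.003], [0.47, -0.308, 0.075], [0.462, -0.305, 0.078]]
140 [[0.495, -0.396, 0.005], [0.469, -0.308, 0.066], [0.463, -0.311, 0.065]]
```

```bash
python3 - <<'E'
from m import *
D=dict(np.load("side0.npz"));T=dict(np.load("top0.npz"))
print(proj(D,[.2027,.5107,.1824]),proj(T,[.2027,.5107,.1824]))
cv2.imwrite("pics/f0.png",cv2.resize(D["img"][250:350,350:450],(600,600),interpolation=2))
s=snap("side");cv2.imwrite("pics/s3.png",s["img"]);print(robot.get_obs()["joint_positions"],robot.get_obs()["tool_pos"])
E
```

```text
[[393.24593912 324.91331645]] [[ 99.65944889 319.26612566]]
[-6.76181411e-01  1.73214491e-01  1.51244726e+00 -5.40103208e-04
  1.45311745e+00 -2.07160635e+00] [ 0.47472918 -0.30859538  0.06482764]
```

View pics/f0.png

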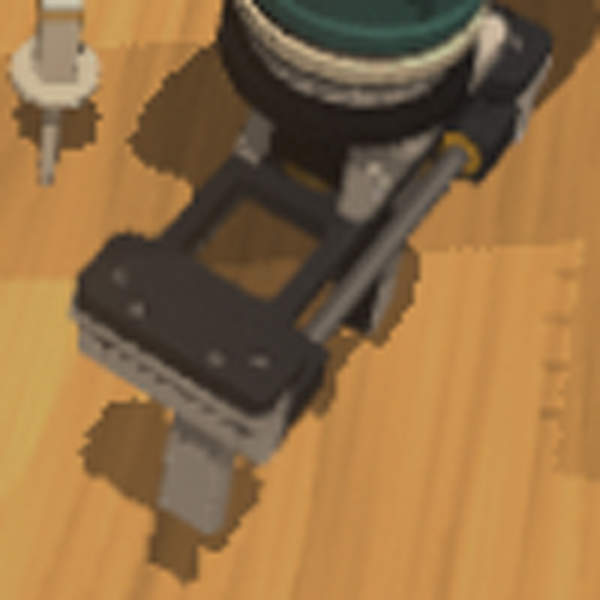

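```bash
python3 - <<'E'
from m import *
D=dict(np.load("side0.npz"));
y=np.array([.369,.929,0])
for z in(.183,.195,.205):
  for k in(.047,.06): print(z,k,proj(D,np.array([.2027,.5107,z])+k*y))
s=snap("side")
print(np.abs(s["tvec"]-D["tvec"]).max(),np.abs(s["rvec"]-D["rvec"]).max())
C=cloud(D); 
for u,v in((383,337),(382,334),(384,330)): print(C[v,u])
E
```

```text
0.183 0.047 [[380.81936395 340.39979846]]
0.183 0.06 [[377.23796206 344.87793834]]
0.195 0.047 [[381.36920107 337.19795693]]
0.195 0.06 [[377.76001256 341.69485144]]
0.205 0.047 [[381.83458921 334.48253209]]
0.205 0.06 [[378.2019685  338.99480577]]
0.0 0.0
[0.2161598  0.56898213 0.22021161]
[0.21914215 0.56707531 0.22663174]
[0.21664794 0.56781903 0.2428948 ]
```

The fingertips stand about 2 cm higher than the TCP reading suggests, and they ride on the lever's ball. I'll lift, back off, and measure the real tip height from the picture.

Call:
drive_tool([
  [[0,0,0,0,0,-1.5,0],[0,0,0,0,0,-3,0],[0,0,0,2,0,-3,0],[0,0,0,5,0,-3,0],[0,0,0,6,0,-3,0],[0,0,0,6,0,-3,0],[0,0,0,6,0,-3,0]],
])

```text
time: 4.65
tool_pos: [0.4161, -0.2985, 0.0953]
ee_rot: [-3.139, 0.004, 2.966]
wrist_force: [-1.1, 0.1, 0.6]
width: 0.0003
```

```bash
python3 - <<'E'
from m import *
from g import go
s=snap("side");t=snap("top");go()
p=robot.get_obs()["tool_pos"]; print(proj(s,[p,p+[0,0,.02],p+[0,0,.03]]),proj(t,[p]))
b=s["img"][110:165,330:400]
cv2.imwrite("pics/c3.png",cv2.convertScaleAbs(cv2.resize(b,None,fx=10,fy=10,interpolation=2),alpha=1.6))
cv2.imwrite("pics/t3.png",t["img"])
C=cloud(s)
for v in range(122,142,2): print(v,[C[v,u].round(3).tolist() for u in(360,362,364,366,368)])
E
```

```text
t 4.75 pos [ 0.4163 -0.2984  0.0949] rpy [-3.1395e+00  2.8000e-03  2.9665e+00] F [-0.11 -0.08 -0.04] w 0.0001
[[372.12541708 137.12040428]
 [372.51445831 132.43009848]
 [372.71072102 130.05829558]] [[448.71359554 233.49626529]]
122 [[0.512, -0.538, 0.001], [0.503, -0.534, 0.005], [0.497, -0.544, 0.0], [0.489, -0.547, -0.0], [0.48, -0.546, 0.002]]
124 [[0.508, -0.52, 0.003], [0.501, -0.524, 0.001], [0.494, -0.531, -0.001], [0.485, -0.53, 0.001], [0.477, -0.535, -0.0]]
126 [[0.504, -0.501, 0.005], [0.498, -0.513, -0.001], [0.49, -0.516, -0.002], [0.482, -0.514, 0.001], [0.474, -0.518, 0.0]]
128 [[0.502, -0.495, -0.001], [0.493, -0.492, 0.003], [0.487, -0.503, -0.003], [0.479, -0.503, -0.001], [0.471, -0.504, -0.0]]
130 [[0.498, -0.477, 0.001], [0.492, -0.486, -0.003], [0.482, -0.478, 0.003], [0.475, -0.484, 0.001], [0.468, -0.492, -0.002]]
132 [[0.493, -0.453, 0.007], [0.487, -0.466, 0.0], [0.479, -0.468, 0.001], [0.473, -0.479, -0.005], [0.464, -0.475, -0.0]]
134 [[0.465, -0.317, 0.087], [0.482, -0.445, 0.005], [0.476, -0.451, 0.003], [0.468, -0.452, 0.003], [0.46, -0.457, 0.001]]
136 [[0.461, -0.296, 0.092], [0.455, -0.305, 0.088], [0.472, -0.437, 0.002], [0.464, -0.437, 0.003], [0.458, -0.445, 0.0]]
138 [[0.461, -0.302, 0.08], [0.478, -0.425, -0.001], [0.469, -0.421, 0.004], [0.46, -0.416, 0.008], [0.453, -0.423, 0.005]]
140 [[0.463, -0.311, 0.065], [0.473, -0.405, 0.003], [0.465, -0.401, 0.007], [0.458, -0.406, 0.006], [0.45, -0.409, 0.005]]
```

View pics/c3.png

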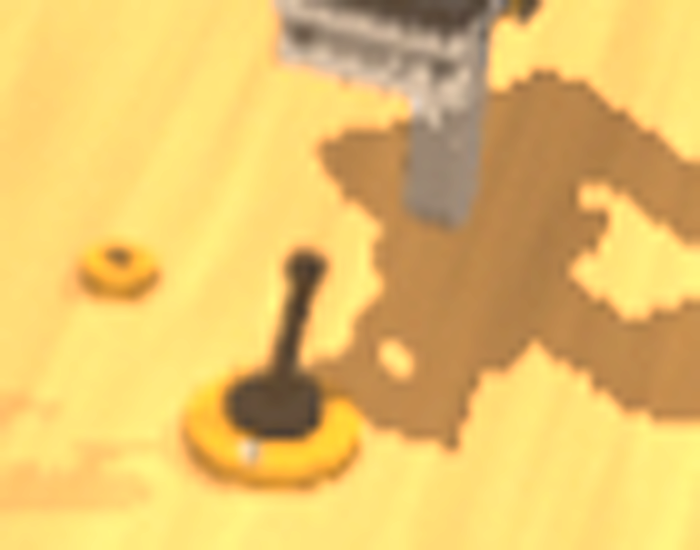

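```bash
python3 - <<'E'
from g import *
x=np.array([.985,-.17])
b=np.array([.4715,-.3088])
for r in(.0,.010,.018):
    p=b+x*(r-.008); go((p[0],p[1],.044,2.97))
E
```

```text
t 4.75 pos [ 0.4163 -0.2984  0.0949] rpy [-3.1395e+00  2.8000e-03  2.9665e+00] F [-0.11 -0.08 -0.04] w 0.0001
rv [-0.002  0.003 -0.004] cm [-4.8  -0.06  5.1 ]
t 4.75 pos [ 0.4163 -0.2984  0.0949] rpy [-3.1395e+00  2.8000e-03  2.9665e+00] F [-0.11 -0.08 -0.04] w 0.0001
rv [-0.002  0.003 -0.004] cm [-5.8  -0.05  5.11]
t 4.75 pos [ 0.4163 -0.2984  0.0949] rpy [-3.1395e+00  2.8000e-03  2.9665e+00] F [-0.11 -0.08 -0.04] w 0.0001
rv [-0.002  0.003 -0.004] cm [-6.6  -0.05  5.11]
```

Call:
drive_tool([
  [[0,0,0,0,0,3,0],[0,0,0,0,0,5.1,0],[0,0,0,0,0,5.1,0],[0,0,0,-1.5,0,5.1,0],[0,0,0,-3,0,5.1,0],[0,0,0,-4,0,5.1,0],[0,0,0,-5,0,5.1,0],[0,0,0,-5.6,0,5.1,0],[0,0,0,-5.9,0,5.1,0],[0,0,0,-5.9,0,5.1,0]],
])

```text
time: 5.75
tool_pos: [0.4748, -0.3087, 0.0439]
ee_rot: [-3.14, 0.003, 2.967]
wrist_force: [-0.1, 0.8, 0.9]
width: 0.0006
```

```bash
python3 - <<'E'
from m import *
from g import go
s=snap("side");go()
b=s["img"][110:165,330:400]
cv2.imwrite("pics/c4.png",cv2.convertScaleAbs(cv2.resize(b,None,fx=10,fy=10,interpolation=2),alpha=1.6))
E
```

```text
t 5.8 pos [ 0.4746 -0.3088  0.044 ] rpy [-3.1395e+00  2.9000e-03  2.9666e+00] F [ 0.35  0.98 -0.08] w 0.0006
```

View pics/c4.png

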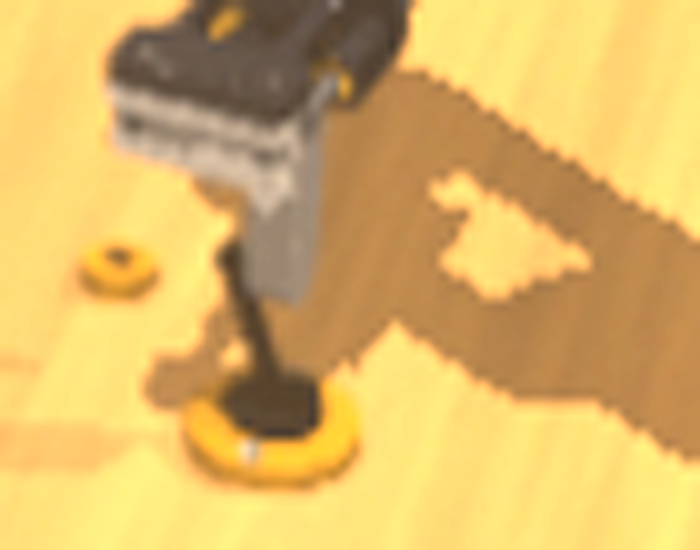

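The lever now leans over in front of the finger. I'll push on in small steps.

Call:
drive_tool([
  [[0,0,0,-0.3,0,0,0],[0,0,0,-0.5,0,0,0],[0,0,0,-0.6,0,0,0],[0,0,0,-0.6,0,0,0]],
])

```text
time: 6.2
tool_pos: [0.4805, -0.3098, 0.0439]
ee_rot: [-3.14, 0.003, 2.967]
wrist_force: [-0.6, 0.1, -0.1]
width: 0.0002
```

Call:
drive_tool([
  [[0,0,0,-0.1,0,0,0],[0,0,0,-0.2,0,0,0],[0,0,0,-0.2,0,0,0]],
])

```text
time: 6.5
tool_pos: [0.4823, -0.3101, 0.0438]
ee_rot: [-3.14, 0.002, 2.967]
wrist_force: [-1.7, 1.5, -0.0]
width: 0.0003
```

Call:
drive_tool([
  [[0,0,0,-0.1,0,0,0],[0,0,0,-0.2,0,0,0],[0,0,0,-0.2,0,0,0]],
])

```text
time: 6.8
tool_pos: [0.4828, -0.3101, 0.0436]
ee_rot: [-3.14, -0.001, 2.967]
wrist_force: [-5.0, 1.3, 1.7]
width: 0.0005
```

Call:
drive_tool([
  [[0,0,0,-0.2,0,0,0],[0,0,0,-0.3,0,0,0],[0,0,0,-0.3,0,0,0]],
])

```text
time: 7.1
tool_pos: [0.4829, -0.3101, 0.0434]
ee_rot: [-3.141, -0.008, 2.966]
wrist_force: [-9.4, 2.1, 3.7]
width: 0.0004
```

```bash
python3 - <<'E'
from m import *
from g import go
s=snap("side");go()
b=s["img"][110:165,330:400]
cv2.imwrite("pics/c5.png",cv2.convertScaleAbs(cv2.resize(b,None,fx=10,fy=10,interpolation=2),alpha=1.6))
E
```

```text
t 7.15 pos [ 0.4829 -0.3101  0.0434] rpy [-3.1405 -0.0079  2.9663] F [-8.27  2.18  3.55] w 0.0003
```

View pics/c5.png

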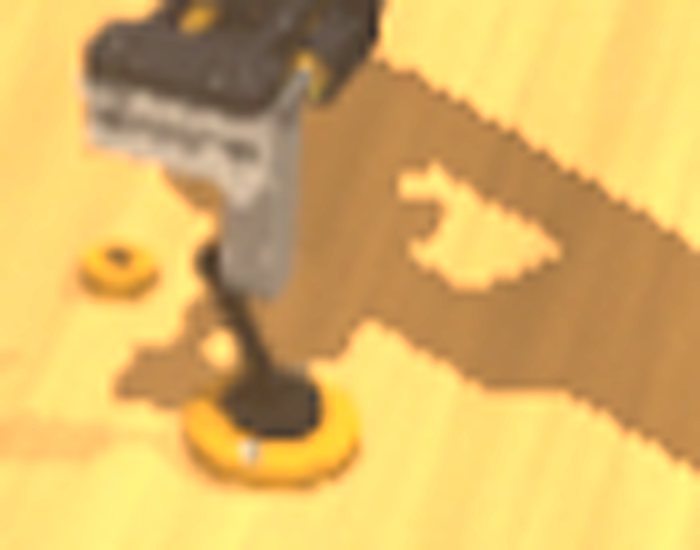

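At the stop: 9 N with no further travel, and the lever is fully over. I'll retract and go above the probe.

```bash
python3 - <<'E'
from g import *
go((.467,-.307,.044,2.966),(.467,-.307,.23,2.966),(.439,.276,.23,2.657))
E
```

```text
t 7.15 pos [ 0.4829 -0.3101  0.0434] rpy [-3.1405 -0.0079  2.9663] F [-8.27  2.18  3.55] w 0.0003
rv [-0.001 -0.008  0.   ] cm [ 1.62  0.03 -0.05]
rv [-0.001 -0.008  0.   ] cm [ 1.770e+00  1.000e-02 -1.865e+01]
rv [-0.002 -0.008  0.309] cm [ 14.69  56.93 -18.61]
```

Call:
drive_tool([
  [[0,-0.008,0,1.6,0,0,0],[0,-0.008,0,1.6,0,-3,0],[0,-0.008,0,1.7,0,-8,0],[0,-0.008,0,1.8,0,-13,20],[0,-0.008,0,1.8,0,-18,100],[0,-0.008,0.1,3,5,-18.6,100],[0,-0.008,0.2,4,10,-18.6,100],[0,-0.008,0.3,5,15,-18.6,100],[0,-0.008,0.31,6,20,-18.6,100],[0,-0.008,0.31,7,25,-18.6,100],[0,-0.008,0.31,8,30,-18.6,100],[0,-0.008,0.31,10,35,-18.6,100],[0,-0.008,0.31,11,40,-18.6,100],[0,-0.008,0.31,12,45,-18.6,100],[0,-0.008,0.31,13,50,-18.6,100],[0,-0.008,0.31,14,54,-18.6,100],[0,-0.008,0.31,14.7,56.9,-18.6,100],[0,-0.008,0.31,14.7,56.9,-18.6,100],[0,-0.008,0.31,14.7,56.9,-18.6,100]],
])

```text
time: 9.05
tool_pos: [0.4393, 0.2766, 0.2302]
ee_rot: [-3.14, 0.002, 2.658]
wrist_force: [0.6, -0.4, 0.1]
width: 0.094
```

```bash
python3 - <<'E'
from m import *
from g import go
s=snap("side");t=snap("top")
go((.439,.276,.091,2.657))
p=robot.get_obs()["tool_pos"]; print(proj(s,[p,p+[0,0,.022]]),proj(s,[.439,.276,.156]))
cv2.imwrite("pics/s6.png",cv2.resize(s["img"][170:310,230:430],(800,560),interpolation=2))
cv2.imwrite("pics/sw6.png",np.hstack([cv2.resize(t["img"][180:250,410:500],(400,311),interpolation=2),cv2.resize(s["img"][110:180,320:410],(400,311),interpolation=2)]))
E
```

```text
t 9.15 pos [0.4395 0.2751 0.2303] rpy [-3.1403e+00  1.8000e-03  2.6553e+00] F [ 0.13  0.49 -0.65] w 0.094
rv [-0.001  0.002 -0.002] cm [ 0.11  0.08 13.93]
[[318.24636349 211.78265399]
 [318.20236664 205.19235486]] [[318.46196591 233.11309569]]
```

View pics/s6.png

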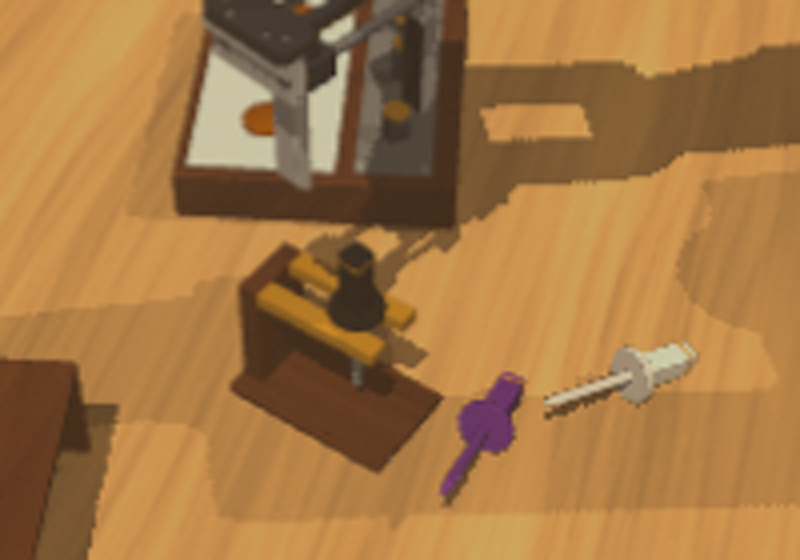

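View pics/sw6.png

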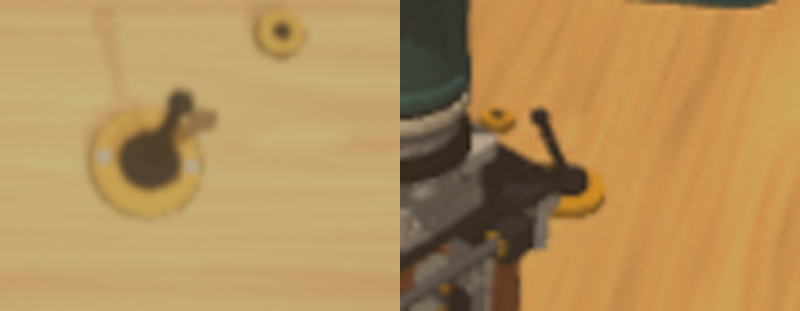

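```bash
python3 - <<'E'
from m import *
s=dict(np.load("side0.npz"))
p=np.array([.4395,.2751,0]); y=np.array([.466,.885,0])
for z in(.23,.245,.252,.26): print(z,proj(s,[p+y*.047+[0,0,z],p+y*.0595+[0,0,z]]).round(1).tolist())
S=snap("side");cv2.imwrite("pics/f7.png",cv2.resize(S["img"][180:260,280:360],(640,640),interpolation=2))
E
```

```text
0.23 [[304.5, 221.2], [300.8, 223.8]]
0.245 [[304.4, 216.7], [300.6, 219.3]]
0.252 [[304.3, 214.6], [300.5, 217.1]]
0.26 [[304.2, 212.1], [300.4, 214.7]]
```

View pics/f7.png

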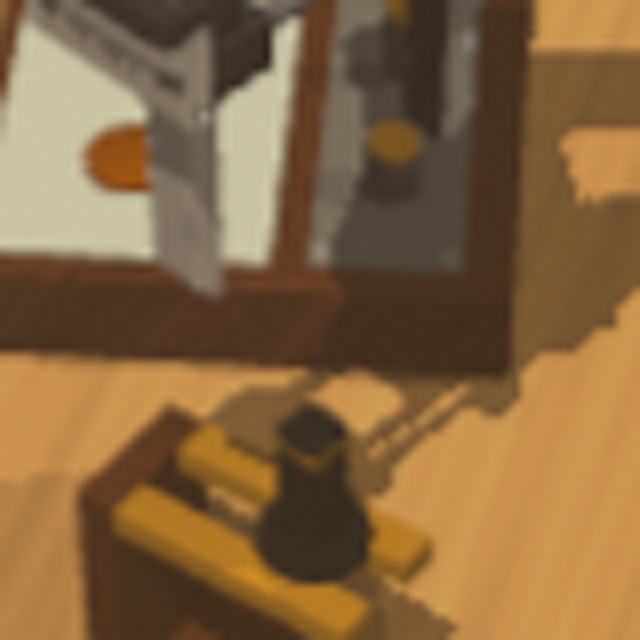

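The tips are about 20 mm above the reading, as at the switch, and the handle sits midway below. I'll descend to a reading of 0.096 and grip.

Call:
drive_tool([
  [[0,0,0,0.1,0.1,3,70],[0,0,0,0.1,0.1,6,60],[0,0,0,0.1,0.1,9,60],[0,0,0,0.1,0.1,11.5,60],[0,0,0,0.1,0.1,13,60],[0,0,0,0.1,0.1,13.4,60],[0,0,0,0.1,0.1,13.4,60]],
])

```text
time: 9.9
tool_pos: [0.4396, 0.2754, 0.0967]
ee_rot: [-3.141, 0.002, 2.654]
wrist_force: [0.0, -0.8, 0.3]
width: 0.0561
```

```bash
python3 - <<'E'
from g import *
S=snap("side");T=snap("top");go()
cv2.imwrite("pics/f8.png",np.hstack([cv2.resize(S["img"][200:280,280:360],(400,400),interpolation=2),cv2.resize(T["img"][180:260,190:270],(400,400),interpolation=2)]))
E
```

```text
t 10.0 pos [0.4404 0.2761 0.0981] rpy [3.1404 0.0035 2.654 ] F [-0.21  0.16 -0.  ] w 0.0564
```

View pics/f8.png

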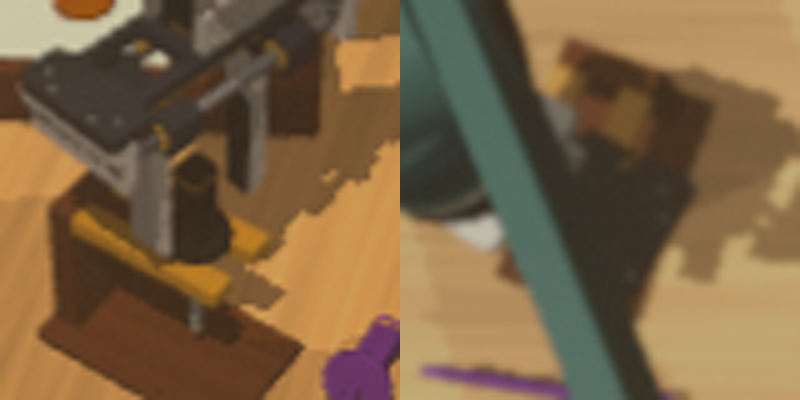

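The fingers straddle the handle and there is no contact force. I'll close now.

Call:
drive_tool([
  [[0,0,0,0,0,0,30],[0,0,0,0,0,0,10],[0,0,0,0,0,0,5],[0,0,0,0,0,0,5],[0,0,0,0,0,0,5],[0,0,0,0,0,0,5]],
])

```text
time: 10.6
tool_pos: [0.4403, 0.2761, 0.0981]
ee_rot: [3.14, 0.003, 2.654]
wrist_force: [-0.3, -0.1, -0.1]
width: 0.018
```

```bash
python3 - <<'E'
from g import *
S=snap("side");go()
cv2.imwrite("pics/f9.png",cv2.resize(S["img"][200:280,280:360],(640,640),interpolation=2))
E
```

```text
t 10.65 pos [0.4403 0.2761 0.0981] rpy [3.1405 0.0034 2.6541] F [-0.07 -0.08  0.33] w 0.0179
```

View pics/f9.png

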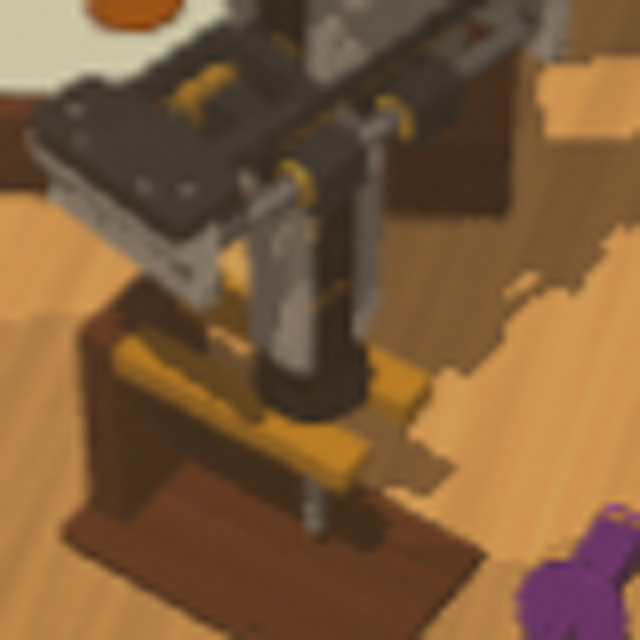

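The grip is flat on the handle, with a width of 18 mm. I'll lift and carry the probe above the low contact.

```bash
python3 - <<'E'
from g import *
go((.4403,.2761,.23,2.654),(.5123,-.0992,.23,2.654),(.5123,-.0992,.165,2.654))
E
```

```text
t 10.65 pos [0.4403 0.2761 0.0981] rpy [3.1405 0.0034 2.6541] F [-0.07 -0.08  0.33] w 0.0179
rv [0.001 0.003 0.   ] cm [-5.000e-02  1.000e-02 -1.319e+01]
rv [0.001 0.003 0.   ] cm [-23.99 -29.77 -13.14]
rv [0.001 0.003 0.   ] cm [-23.96 -29.78  -6.64]
```

Call:
drive_tool([
  [[0,0,0,0,0,-1,5],[0,0,0,0,0,-3,5],[0,0,0,0,0,-6,5],[0,0,0,0,0,-9,5],[0,0,0,0,0,-12,5],[0,0.003,0,0,0,-13,5],[0,0.003,0,-1.5,-2,-13.2,5],[0,0.003,0,-4,-5,-13.2,5],[0,0.003,0,-7,-8.7,-13.2,5],[0,0.003,0,-10,-12.4,-13.2,5],[0,0.003,0,-13,-16.1,-13.2,5],[0,0.003,0,-16,-19.8,-13.2,5],[0,0.003,0,-19,-23.5,-13.2,5],[0,0.003,0,-21.5,-26.7,-13.2,5],[0,0.003,0,-23.2,-28.8,-13.2,5],[0,0.003,0,-24,-29.8,-13.2,5],[0,0.003,0,-24,-29.8,-11,5],[0,0.003,0,-24,-29.8,-8,5],[0,0.003,0,-24,-29.8,-7.6,5],[0,0.003,0,-24,-29.8,-7.6,5]],
])

```text
time: 12.65
tool_pos: [0.5116, -0.0985, 0.1734]
ee_rot: [3.141, -0.003, 2.655]
wrist_force: [0.3, 0.5, -1.0]
width: 0.0179
```

```bash
python3 - <<'E'
from g import *
S=snap("side");T=snap("top");go()
p=robot.get_obs()["tool_pos"]; print(proj(S,[p-[0,0,.0731],[.5123,-.0992,.059]]),proj(T,[p-[0,0,.0731],[.5123,-.0992,.059]]))
cv2.imwrite("pics/f10.png",np.hstack([cv2.resize(S["img"][110:210,280:380],(400,400),interpolation=2),cv2.resize(T["img"][140:240,300:400],(400,400),interpolation=2)]))
cv2.imwrite("pics/f10b.png",cv2.resize(S["img"][140:200,300:360],(600,600),interpolation=2))
E
```

```text
t 12.75 pos [ 0.5131 -0.0991  0.176 ] rpy [3.1399e+00 2.3000e-03 2.6550e+00] F [ 0.72  0.12 -0.14] w 0.0181
[[330.97669763 162.08108504]
 [331.05225196 172.59146599]] [[369.92173833 193.7027511 ]
 [367.82712869 197.19736095]]
```

View pics/f10.png

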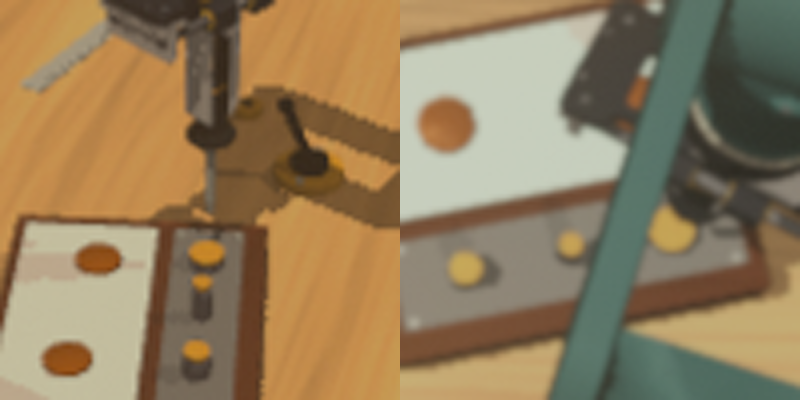

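View pics/f10b.png

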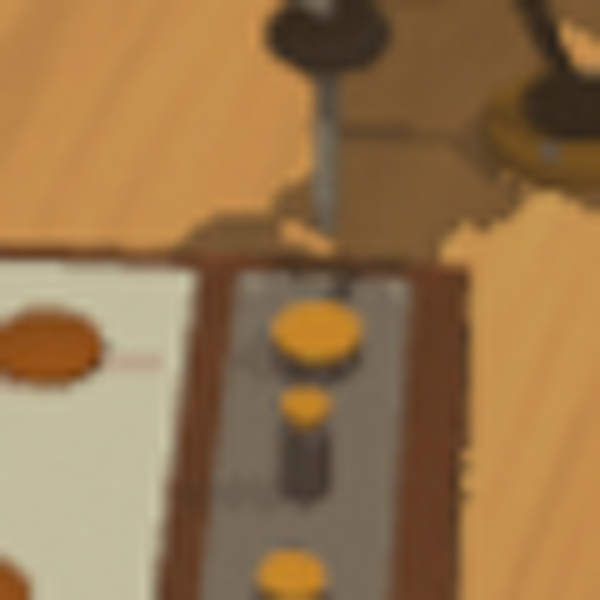

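```bash
python3 - <<'E'
from g import *
go((.5133,-.0997,.138,2.655),(.5133,-.0997,.134,2.655))
E
```

```text
t 12.75 pos [ 0.5131 -0.0991  0.176 ] rpy [3.1399e+00 2.3000e-03 2.6550e+00] F [ 0.72  0.12 -0.14] w 0.0181
rv [0.002 0.002 0.   ] cm [-0.03 -0.05  3.8 ]
rv [0.002 0.002 0.   ] cm [-0.03 -0.05  4.2 ]
```

Call:
drive_tool([
  [[0,0,0,0,0,1.5,5],[0,0,0,0,0,3,5],[0,0,0,0,0,3.8,5],[0,0,0,0,0,3.8,5],[0,0,0,0,0,3.8,5]],
])

```text
time: 13.25
tool_pos: [0.513, -0.0991, 0.1375]
ee_rot: [3.14, 0.001, 2.655]
wrist_force: [0.7, 0.7, -1.5]
width: 0.018
```

```bash
python3 - <<'E'
from g import *
S=snap("side");T=snap("top");go()
p=robot.get_obs()["tool_pos"]; print(proj(S,[p-[0,0,.0731],[.5123,-.0992,.059]]),proj(T,[p-[0,0,.0731],[.5123,-.0992,.059]]))
cv2.imwrite("pics/f11.png",np.hstack([cv2.resize(S["img"][140:190,305:355],(400,400),interpolation=2),cv2.resize(T["img"][170:220,340:390],(400,400),interpolation=2)]))
E
```

```text
t 13.35 pos [ 0.5136 -0.0993  0.1385] rpy [3.1398 0.0032 2.6549] F [ 0.43  0.84 -1.6 ] w 0.0179
[[330.72306386 171.01448544]
 [331.05225196 172.59146599]] [[368.14355785 196.28483752]
 [367.82712869 197.19736095]]
```

View pics/f11.png

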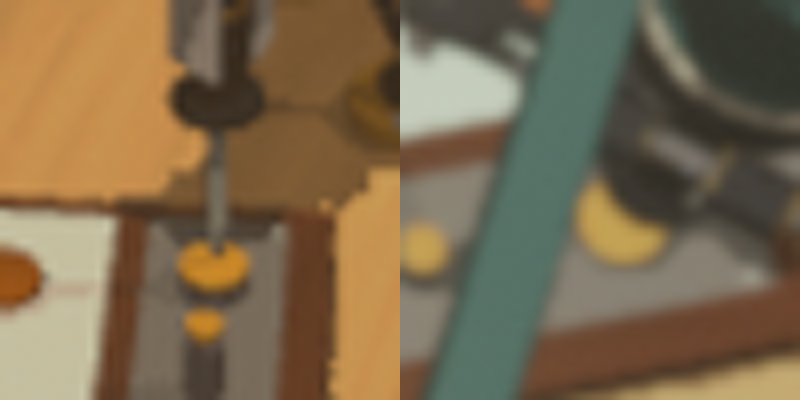

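The tip is centred over the low head at (331.8,171), with the head at (331.3,172.9). I'll press slowly while watching the force.

Call:
drive_tool([
  [[0,0,0,0,0,0.2,5],[0,0,0,0,0,0.4,5],[0,0,0,0,0,0.4,5]],
])

```text
time: 13.65
tool_pos: [0.5135, -0.0992, 0.1343]
ee_rot: [3.14, 0.003, 2.655]
wrist_force: [-0.8, 0.4, -0.4]
width: 0.0179
```

Call:
drive_tool([
  [[0,0,0,0,0,0.1,5],[0,0,0,0,0,0.2,5],[0,0,0,0,0,0.2,5]],
])

```text
time: 13.95
tool_pos: [0.5135, -0.0992, 0.1322]
ee_rot: [3.14, 0.003, 2.655]
wrist_force: [0.4, 0.1, -2.3]
width: 0.0179
```

Call:
drive_tool([
  [[0,0,0,0,0,0.1,5],[0,0,0,0,0,0.15,5],[0,0,0,0,0,0.15,5]],
])

```text
time: 14.25
tool_pos: [0.5136, -0.0993, 0.131]
ee_rot: [3.14, 0.003, 2.655]
wrist_force: [-0.3, -0.2, 1.6]
width: 0.0179
```

```bash
python3 - <<'E'
from g import *
S=snap("side");go()
p=robot.get_obs()["tool_pos"]; print(proj(S,[p-[0,0,.0731],[.5123,-.0992,.059]]))
cv2.imwrite("pics/f12.png",cv2.resize(S["img"][150:190,310:350],(640,640),interpolation=2))
go();go()
E
```

```text
t 14.3 pos [ 0.5136 -0.0993  0.131 ] rpy [3.1398 0.0033 2.6549] F [ 0.12 -0.29  1.  ] w 0.0181
[[330.6934286  172.77452463]
 [331.05225196 172.59146599]]
t 14.3 pos [ 0.5136 -0.0993  0.131 ] rpy [3.1398 0.0033 2.6549] F [ 0.12 -0.29  1.  ] w 0.0181
t 14.3 pos [ 0.5136 -0.0993  0.131 ] rpy [3.1398 0.0033 2.6549] F [ 0.12 -0.29  1.  ] w 0.0181
```

View pics/f12.png

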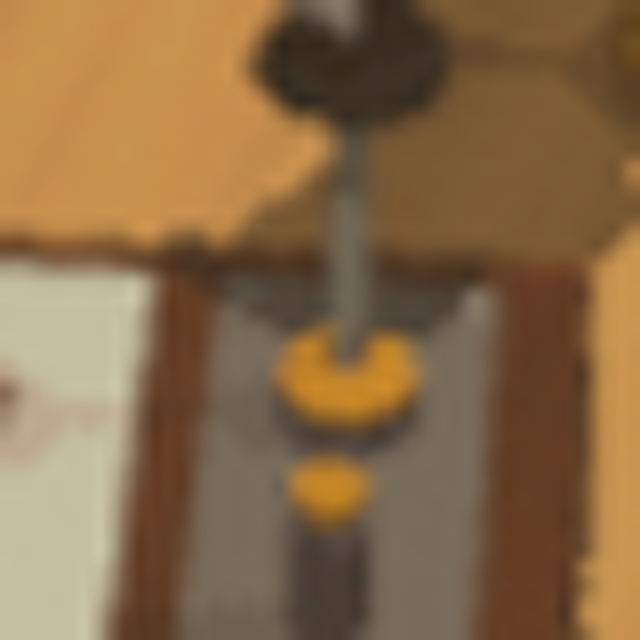

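Contact comes at a reading of about 0.132, as predicted. I'll press 2 mm more, to about 3 mm in, hold 0.6 s and rise.

Call:
drive_tool([
  [[0,0,0,0,0,0.1,5],[0,0,0,0,0,0.2,5],[0,0,0,0,0,0.2,5],[0,0,0,0,0,0.2,5],[0,0,0,0,0,0.2,5],[0,0,0,0,0,0.2,5],[0,0,0,0,0,0.2,5],[0,0,0,0,0,0.2,5]],
])

```text
time: 15.1
tool_pos: [0.5136, -0.0993, 0.129]
ee_rot: [3.14, 0.003, 2.655]
wrist_force: [-1.6, 0.1, 0.9]
width: 0.018
```

```bash
python3 - <<'E'
from g import *
S=snap("side")
cv2.imwrite("pics/f13.png",cv2.resize(S["img"][150:190,310:350],(640,640),interpolation=2))
# target mid; tool offset ~(-.001..)
go((.5136,-.0993,.185,2.655),(.4825,.037,.185,2.655),(.4825,.037,.15,2.655))
E
```

```text
t 15.15 pos [ 0.5136 -0.0993  0.129 ] rpy [3.1398 0.0033 2.6549] F [-1.46 -0.06  2.99] w 0.0181
rv [ 0.002  0.003 -0.   ] cm [-0.02  0.01 -5.6 ]
rv [ 0.002  0.003 -0.   ] cm [ 9.11 10.6  -5.61]
rv [ 0.002  0.003 -0.   ] cm [ 9.12 10.59 -2.11]
```

View pics/f13.png

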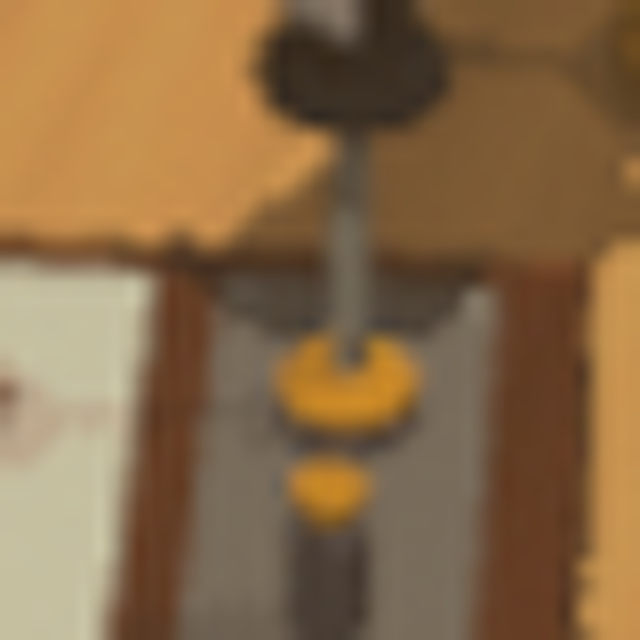

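```bash
python3 - <<'E'
from g import *
a=dict(np.load("side0.npz")); b=snap("side"); go()
for s in(a,b): print([s["img"][170:180,c,2].tolist() for c in(329,331,333)])
def edge(s):
    r=[]
    for c in range(328,335):
        p=s["img"][172:180,c,2].astype(float); i=np.where((p[:-1]>=130)&(p[1:]<130))[0]
        r.append(172+i[0]+(p[i[0]]-130)/(p[i[0]]-p[i[0]+1]) if len(i) else np.nan)
    return np.round(r,2)
print(edge(a),edge(b)); print(proj(a,[[.5123,-.0992,.059],[.5123,-.0992,.054]]))
E
```

```text
t 15.2 pos [ 0.5136 -0.0993  0.129 ] rpy [3.1398 0.0033 2.6549] F [-0.24 -0.    2.42] w 0.0182
[[163, 196, 205, 204, 198, 141, 85, 80, 120, 181], [183, 205, 204, 204, 204, 179, 113, 84, 120, 181], [173, 200, 205, 205, 201, 160, 96, 77, 105, 130]]
[[82, 160, 179, 177, 193, 185, 123, 79, 116, 178], [116, 114, 117, 161, 193, 198, 149, 96, 115, 177], [86, 157, 178, 193, 200, 193, 132, 80, 102, 127]]
[174.72 175.2  175.63 175.74 175.69 175.47 175.09] [175.49 175.89 176.24 176.36 176.26 176.04 175.71]
[[331.05225196 172.59146599]
 [331.03255599 173.76142819]]
```

The head is about 2.8 mm in (edge shift 0.65 px). I'll rise and go above the mid contact, aiming 2 mm further +y as the picture suggests.

Call:
drive_tool([
  [[0,0,0,0,0,0,5],[0,0,0,0,0,-1,5],[0,0,0,0,0,-3,5],[0,0,0,0,0,-5.6,5],[0,0.003,0,2,2.3,-5.6,5],[0,0.003,0,4.5,5.3,-5.6,5],[0,0.003,0,7,8.3,-5.6,5],[0,0.003,0,9,10.8,-5.6,5],[0,0.003,0,9,10.8,-4,5],[0,0.003,0,9,10.8,-2.2,5],[0,0.003,0,9,10.8,-2.1,5],[0,0.003,0,9,10.8,-2.1,5]],
])

```text
time: 16.4
tool_pos: [0.4842, 0.0383, 0.1498]
ee_rot: [3.14, -0.001, 2.655]
wrist_force: [0.4, -0.3, -1.2]
width: 0.018
```

```bash
python3 - <<'E'
from g import *
S=snap("side");T=snap("top");go()
p=robot.get_obs()["tool_pos"]; print(proj(S,[p-[0,0,.0728],[.4812,.0373,.071]]),proj(T,[p-[0,0,.0728],[.4812,.0373,.071]]))
cv2.imwrite("pics/f14.png",np.hstack([cv2.resize(S["img"][170:210,310:350],(400,400),interpolation=2),cv2.resize(T["img"][180:230,290:340],(400,400),interpolation=2)]))
print(S["img"][188:203,324:336,2])
E
```

```text
t 16.5 pos [0.4851 0.038  0.151 ] rpy [3.1391e+00 1.7000e-03 2.6544e+00] F [ 0.36 -0.14 -0.56] w 0.0176
[[327.26441628 195.20903015]
 [328.51686832 197.04459168]] [[316.01059874 205.07041684]
 [316.24982033 207.00776947]]
[[ 73  73  73  99 113 101  74  65  70  77  79  80]
 [ 71  71  72  98 114 100  74  65  72  79  79  80]
 [ 75  73  71  98 113 103  79  73  77  79  80  80]
 [ 79  78  77 104 115 103  84  79  80  80  80  79]
 [ 81  80  80 107 115 103  87  80  81  80  79  80]
 [ 81  80  80  95 109  97  82  81  79  80  79  79]
 [ 81  80  81  85 101  90  82  80  79  80  80  80]
 [ 92  79 112 124 113 101 133 117  87  80 101 109]
 [113 117 157 177 142 160 185 182 138 109 117 119]
 [120 138 181 197 185 192 199 198 158 124 120 120]
 [120 122 166 193 199 200 197 189 150 121 120 120]
 [120 103 113 141 169 175 167 139 106 113 120 119]
 [120  95  82  85 104 113 106  92  82 109 119 120]
 [112  88  73  74  81  84  82  80  76 108 120 120]
 [109  86  70  73  79  79  78  74  89 113 120 119]]
```

View pics/f14.png

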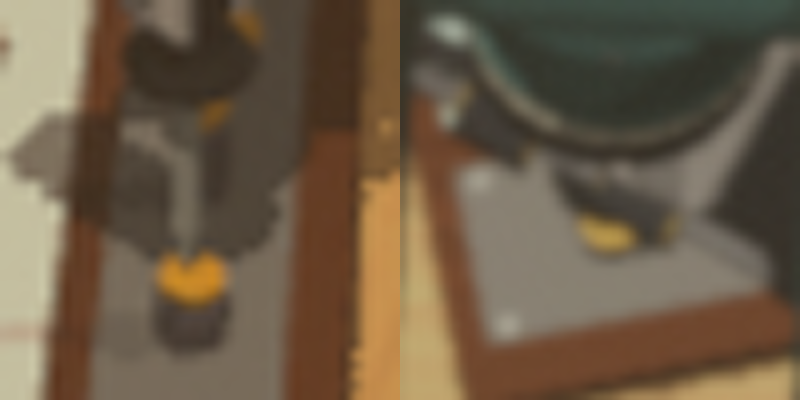

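```bash
python3 - <<'E'
from g import *
go((.483,.038,.146,2.6545),(.483,.038,.141,2.6545))
E
```

```text
t 16.5 pos [0.4851 0.038  0.151 ] rpy [3.1391e+00 1.7000e-03 2.6544e+00] F [ 0.36 -0.14 -0.56] w 0.0176
rv [ 0.002  0.002 -0.   ] cm [ 0.19 -0.1   0.5 ]
rv [ 0.002  0.002 -0.   ] cm [ 0.19 -0.1   1.  ]
```

Call:
drive_tool([
  [[0,0,0,0.1,-0.1,0.1,5],[0,0,0,0.2,-0.1,0.3,5],[0,0,0,0.2,-0.1,0.5,5],[0,0,0,0.2,-0.1,0.5,5],[0,0,0,0.2,-0.1,0.6,5],[0,0,0,0.2,-0.1,0.7,5],[0,0,0,0.2,-0.1,0.8,5],[0,0,0,0.2,-0.1,0.8,5]],
])

```text
time: 17.3
tool_pos: [0.483, 0.0381, 0.1431]
ee_rot: [3.139, 0.002, 2.654]
wrist_force: [-0.5, -0.8, 0.7]
width: 0.0182
```

```bash
python3 - <<'E'
from g import *
S=snap("side");go()
cv2.imwrite("pics/f15.png",cv2.resize(S["img"][180:210,315:345],(480,480),interpolation=2))
print(S["img"][192:203,324:336,2])
a=dict(np.load("side0.npz"));print(a["img"][192:203,324:336,2])
E
```

```text
t 17.35 pos [0.483  0.0381 0.1432] rpy [3.1390e+00 2.0000e-03 2.6546e+00] F [-0.12  0.26  0.83] w 0.0177
[[ 81  80  80  84 108 115  93  80  79  80  79  80]
 [ 81  80  80  85 107 115  92  80  80  80  80  80]
 [ 80  80  80  85 108 111  91  81  81  81  80  79]
 [ 92  80 105 117 111 101 134 112  84  81  81  81]
 [ 96  91 147 157 123  99 166 180 122  79 101 110]
 [113 127 166 177 152 147 186 200 155 115 117 120]
 [120 122 171 192 189 189 197 196 149 120 120 120]
 [120 104 128 164 185 186 178 148 119 117 120 120]
 [121  95  87 104 121 124 114  97  90 112 120 120]
 [111  89  74  75  83  86  81  80  76 108 120 120]
 [109  87  71  73  79  79  77  73  89 114 121 120]]
[[123 123 123 123 124 124 123 123 122 123 123 122]
 [124 124 124 124 123 123 123 123 122 123 123 123]
 [124 123 123 124 122 120 122 123 122 123 123 122]
 [123 123 144 174 183 182 172 147 129 123 122 123]
 [124 133 177 200 203 204 199 190 148 123 123 123]
 [123 145 189 204 204 204 203 203 162 127 122 123]
 [124 126 170 198 203 203 202 193 152 124 123 123]
 [123 106 117 144 171 178 171 142 109 116 123 123]
 [123  98  85  88 107 116 110  95  84 112 122 123]
 [115  91  77  76  84  88  84  82  78 111 123 123]
 [111  89  72  77  81  81  80  75  91 115 124 123]]
```

View pics/f15.png

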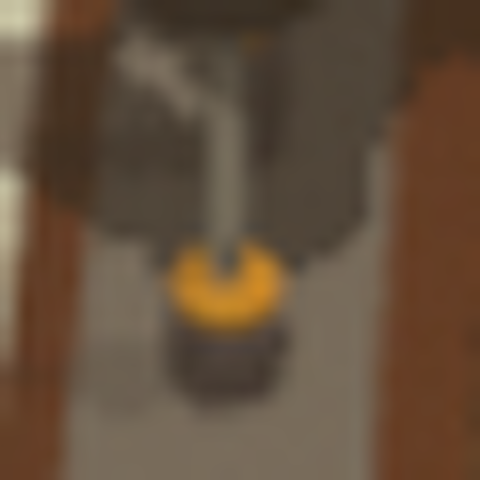

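The tip is centred on the mid head and contact has just begun. I'll press about 2.3 mm further and hold.

Call:
drive_tool([
  [[0,0,0,0,0,0.1,5],[0,0,0,0,0,0.2,5],[0,0,0,0,0,0.23,5],[0,0,0,0,0,0.23,5],[0,0,0,0,0,0.23,5],[0,0,0,0,0,0.23,5],[0,0,0,0,0,0.23,5],[0,0,0,0,0,0.23,5]],
])

```text
time: 18.15
tool_pos: [0.483, 0.0381, 0.1409]
ee_rot: [3.139, 0.002, 2.654]
wrist_force: [-0.0, 0.5, 2.0]
width: 0.0179
```

```bash
python3 - <<'E'
from g import *
S=snap("side");a=dict(np.load("side0.npz"))
def edge(s):
    r=[]
    for c in range(327,332):
        p=s["img"][196:204,c,2].astype(float); i=np.where((p[:-1]>=130)&(p[1:]<130))[0]
        r.append(196+i[-1]+(p[i[-1]]-130)/(p[i[-1]]-p[i[-1]+1]) if len(i) else np.nan)
    return np.array(r)
print(edge(S)-edge(a),proj(a,[[.4812,.0373,.071],[.4812,.0373,.066]]))
go((.4831,.038,.195,2.6545),(.4989,-.030,.195,2.6545),(.4989,-.030,.163,2.6545))
E
```

```text
[0.85       0.719375   0.59835547 0.57315187 0.41134752] [[328.51686832 197.04459168]
 [328.50102657 198.25408578]]
t 18.2 pos [0.483  0.0381 0.141 ] rpy [3.1390e+00 2.1000e-03 2.6545e+00] F [0.27 0.53 1.95] w 0.018
rv [ 0.003  0.002 -0.   ] cm [-0.02  0.01 -5.4 ]
rv [ 0.003  0.002 -0.   ] cm [-4.6  -5.26 -5.41]
rv [ 0.003  0.002 -0.   ] cm [-4.59 -5.27 -2.21]
```

Call:
drive_tool([
  [[0,0,0,0,0,0,5],[0,0,0,0,0,-1,5],[0,0,0,0,0,-3,5],[0,0,0,0,0,-5.4,5],[0,0.002,0,-1.5,-1.7,-5.4,5],[0,0.002,0,-3.5,-4,-5.4,5],[0,0.002,0,-4.6,-5.3,-5.4,5],[0,0.002,0,-4.6,-5.3,-5.4,5],[0,0.002,0,-4.6,-5.3,-3.5,5],[0,0.002,0,-4.6,-5.3,-2.2,5],[0,0.002,0,-4.6,-5.3,-2.2,5],[0,0.002,0,-4.6,-5.3,-2.2,5]],
])

```text
time: 19.4
tool_pos: [0.4984, -0.0296, 0.1626]
ee_rot: [3.139, -0.001, 2.655]
wrist_force: [0.4, -0.4, -0.7]
width: 0.0183
```

```bash
python3 - <<'E'
from g import *
S=snap("side");T=snap("top");go()
a=dict(np.load("side0.npz"))
p=robot.get_obs()["tool_pos"]; print(proj(S,[p-[0,0,.0728],[.4968,-.0307,.083]]))
cv2.imwrite("pics/f16.png",np.hstack([cv2.resize(S["img"][155:195,310:350],(400,400),interpolation=2),cv2.resize(T["img"][175:225,320:370],(400,400),interpolation=2)]))
print(S["img"][170:186,324:336,2]);print(a["img"][176:186,324:336,2])
E
```

```text
t 19.5 pos [ 0.4991 -0.0299  0.1637] rpy [3.1385e+00 1.2000e-03 2.6551e+00] F [ 0.67 -0.54  0.33] w 0.0179
[[329.12728861 178.13855833]
 [329.86367343 180.05303259]]
[[ 90  95 112 118 112 110 113 104 105 102  90  82]
 [ 79  80  90 102 113 114 113 107 113 116 113  99]
 [ 80  79  80 103 115 113 112 106 113 117 118 110]
 [ 80  77  73  99 114 113 114 105 113 118 117 111]
 [ 75  73  71  82 103 112 113 105 113 117 116 100]
 [ 72  70  71  69  78 104 112 107 109 104  94  81]
 [ 71  70  72  66  65  90 105  90  81  76  72  69]
 [ 78  73  71  69  65  81  98  80  65  66  68  74]
 [ 81  79  78  77  72  86 101  88  72  74  76  78]
 [ 90  79  79  79 142 167 134 153 136  94  79  79]
 [111 108  90  78 156 189 181 188 162 107  79  79]
 [119 118 111 107 125 160 177 173 133 108 107 108]
 [118 118 119 110  96 115 129 117  94 109 118 118]
 [118 119 118 107  87  81  91  90  79 107 118 119]
 [118 118 119 106  83  73  77  80  72 106 118 118]
 [120 119 119 107  80  71  74  74  70 105 118 118]]
[[112 113 113  96  86  85 106 113 109  96  90  88]
 [121 114 113 107  92  80  79  84  83  77  89 108]
 [124 122 121 120 109 120 125 120 101 105 114 120]
 [124 123 124 123 163 181 184 181 156 130 124 125]
 [124 124 124 117 173 198 201 200 177 139 123 124]
 [123 124 124 120 136 166 184 180 146 125 123 123]
 [124 124 125 116 101 120 135 123 110 119 123 123]
 [124 124 124 111  92  86  96  94  91 115 123 124]
 [124 123 124 111  87  77  82  84  79 110 124 123]
 [124 124 124 112  85  76  78  77  74 110 123 123]]
```

View pics/f16.png

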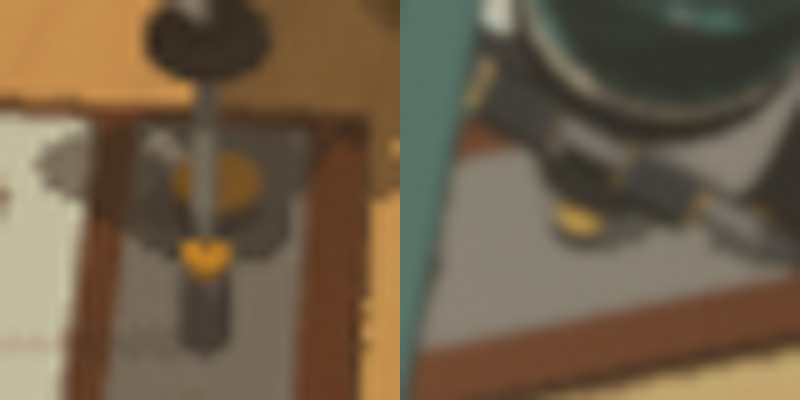

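The tip is centred over the tall head (tip col 330.0, head 330.1). I'll press to about 2.7 mm in and hold.

Call:
drive_tool([
  [[0,0,0,0,0.1,0.3,5],[0,0,0,0,0.1,0.5,5],[0,0,0,0,0.1,0.6,5],[0,0,0,0,0.1,0.7,5],[0,0,0,0,0.1,0.8,5],[0,0,0,0,0.1,0.85,5],[0,0,0,0,0.1,0.85,5]],
])

```text
time: 20.2
tool_pos: [0.4997, -0.0291, 0.1555]
ee_rot: [3.138, 0.001, 2.655]
wrist_force: [-0.5, -0.6, 1.0]
width: 0.0177
```

```bash
python3 - <<'E'
from g import *
S=snap("side");go()
print(S["img"][174:186,324:336,2])
E
```

```text
t 20.25 pos [ 0.4997 -0.0291  0.1555] rpy [3.1384e+00 1.5000e-03 2.6550e+00] F [-0.49  0.65  0.8 ] w 0.018
[[ 76  71  70  81  94 111 115 116 118 115 116 100]
 [ 72  71  71  68  78 107 117 113 111 104  95  80]
 [ 71  71  71  67  71 106 116  96  81  76  72  70]
 [ 76  73  71  71  75 106 106  80  65  65  68  75]
 [ 80  78  78  77  74  98  96  82  72  74  76  78]
 [ 79  80  81  80 104 107  99 150 136  92  79  80]
 [108  90  79  78 147 147 145 181 162 106  79  79]
 [118  95  79  79 130 161 173 177 138  92  80 100]
 [119 112 108 100  91 123 135 124  98 101 108 115]
 [119 119 119 106  83  83  91  91  83 109 118 119]
 [119 119 119 107  82  72  77  80  74 106 119 118]
 [120 118 119 106  81  71  75  73  70 106 119 118]]
```

Call:
drive_tool([
  [[0,0,0,0,0,0.1,5],[0,0,0,0,0,0.2,5],[0,0,0,0,0,0.25,5],[0,0,0,0,0,0.25,5],[0,0,0,0,0,0.25,5],[0,0,0,0,0,0.25,5],[0,0,0,0,0,0.25,5],[0,0,0,0,0,0.25,5]],
])

```text
time: 21.05
tool_pos: [0.4997, -0.0291, 0.153]
ee_rot: [3.138, 0.002, 2.655]
wrist_force: [-0.7, 0.8, 1.4]
width: 0.0178
```

```bash
python3 - <<'E'
from g import *
S=snap("side");a=dict(np.load("side0.npz"))
def edge(s):
    r=[]
    for c in range(329,332):
        p=s["img"][179:187,c,2].astype(float); i=np.where((p[:-1]>=115)&(p[1:]<115))[0]
        r.append(179+i[-1]+(p[i[-1]]-115)/(p[i[-1]]-p[i[-1]+1]) if len(i) else np.nan)
    return np.array(r)
print(edge(S)-edge(a),proj(a,[[.4968,-.0307,.083],[.4968,-.0307,.078]]))
print(S["img"][176:186,324:336,2])
go((.4997,-.0291,.23,2.655),(.4403,.2761,.23,2.654),(.4403,.2761,.0985,2.654))
cv2.imwrite("pics/f17.png",cv2.resize(S["img"][160:200,310:350],(480,480),interpolation=2))
E
```

```text
[0.48257081 0.32588916 0.46923597] [[329.86367343 180.05303259]
 [329.84555004 181.26238929]]
[[ 71  71  70  67  73 105 117  95  81  76  73  70]
 [ 77  74  71  71  75 106 116  86  65  66  68  75]
 [ 80  78  77  77  78 102 105  84  70  74  77  78]
 [ 80  80  79  80  88 102  98 111  94  78  79  78]
 [ 80  79  81  91 121 115 135 167 142  96  80  80]
 [109  92  80  84 142 168 182 190 152  98  79  79]
 [119 112 109  98 114 149 167 153 116 104 108 108]
 [120 119 120 107  87  95 105 102  86 108 119 119]
 [120 119 119 107  83  73  72  78  75 107 119 119]
 [119 118 119 106  81  72  74  73  71 106 119 119]]
t 21.1 pos [ 0.4997 -0.0291  0.1531] rpy [3.1384e+00 1.7000e-03 2.6550e+00] F [-2.01  0.17  0.73] w 0.018
rv [ 0.003  0.002 -0.   ] cm [-0.01  0.03 -7.69]
rv [0.003 0.002 0.001] cm [19.51 24.22 -7.65]
rv [0.003 0.002 0.001] cm [19.54 24.18  5.5 ]
```

View pics/f17.png

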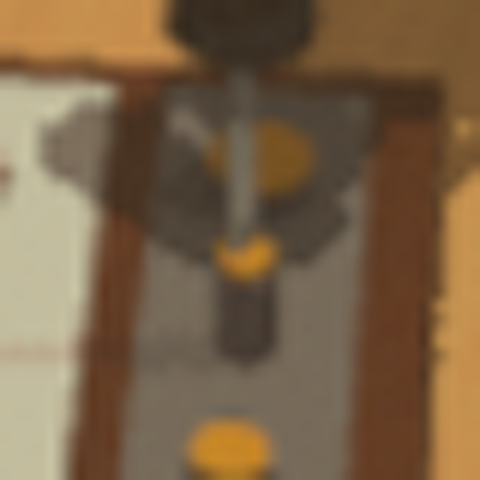

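It is about 2 mm in. I'll add 0.8 mm, hold again and then withdraw.

Call:
drive_tool([
  [[0,0,0,0,0,0.08,5],[0,0,0,0,0,0.08,5],[0,0,0,0,0,0.08,5],[0,0,0,0,0,0.08,5],[0,0,0,0,0,0.08,5],[0,0,0,0,0,0.08,5],[0,0,0,0,0,0.08,5]],
])

```text
time: 21.8
tool_pos: [0.4998, -0.0291, 0.1523]
ee_rot: [3.138, 0.002, 2.655]
wrist_force: [0.3, 0.1, 1.2]
width: 0.0177
```

```bash
python3 - <<'E'
from g import *
S=snap("side")
print(S["img"][179:186,328:334,2])
go((.4997,-.0291,.23,2.655),(.4403,.2761,.23,2.654),(.4403,.2761,.125,2.654))
E
```

```text
[[ 76  99  99  96  84  79]
 [112 112 118 158 139  95]
 [150 160 171 189 155  99]
 [124 154 174 166 124 106]
 [ 91 103 114 112  91 109]
 [ 83  74  73  78  77 108]
 [ 81  72  74  74  72 107]]
t 21.85 pos [ 0.4997 -0.0291  0.1522] rpy [3.1384e+00 1.6000e-03 2.6550e+00] F [-0.89  1.11  2.41] w 0.0182
rv [0.003 0.002 0.   ] cm [-0.01  0.02 -7.78]
rv [0.003 0.002 0.001] cm [19.51 24.22 -7.73]
rv [0.003 0.002 0.001] cm [19.53 24.19  2.77]
```

Call:
drive_tool([
  [[0,0,0,0,0,-1,5],[0,0,0,0,0,-3,5],[0,0,0,0,0,-6,5],[0,0,0,0,0,-7.8,5],[0,0,0,1.5,2,-7.8,5],[0,0,0,4,5,-7.8,5],[0,0,0,7,8.7,-7.8,5],[0,0,0,10,12.4,-7.8,5],[0,0,0,13,16.1,-7.8,5],[0,0,0,16,19.8,-7.8,5],[0,0,0,18.5,22.9,-7.8,5],[0,0,0,19.5,24.2,-7.8,5],[0,0,0,19.5,24.2,-7.8,5],[0,0,0,19.5,24.2,-7.8,5],[0,0,0,19.5,24.2,-7.8,5]],
])

```text
time: 23.35
tool_pos: [0.4407, 0.2747, 0.2307]
ee_rot: [3.139, 0.002, 2.653]
wrist_force: [0.2, -0.2, -1.1]
width: 0.018
```

```bash
python3 - <<'E'
from g import *
S=snap("side");go((.4403,.2761,.19,2.654),(.4403,.2761,.0985,2.654))
cv2.imwrite("pics/f18.png",cv2.resize(S["img"][180:280,270:370],(600,600),interpolation=2))
p=robot.get_obs()["tool_pos"];print(proj(S,p-[0,0,.073]))
E
```

```text
t 23.4 pos [0.4407 0.2746 0.2308] rpy [3.1386e+00 1.9000e-03 2.6531e+00] F [-0.18  0.65 -0.77] w 0.0181
rv [ 0.003  0.002 -0.001] cm [0.12 0.1  4.08]
rv [ 0.003  0.002 -0.001] cm [ 0.13  0.07 13.23]
[[317.98239884 232.11861596]]
```

View pics/f18.png

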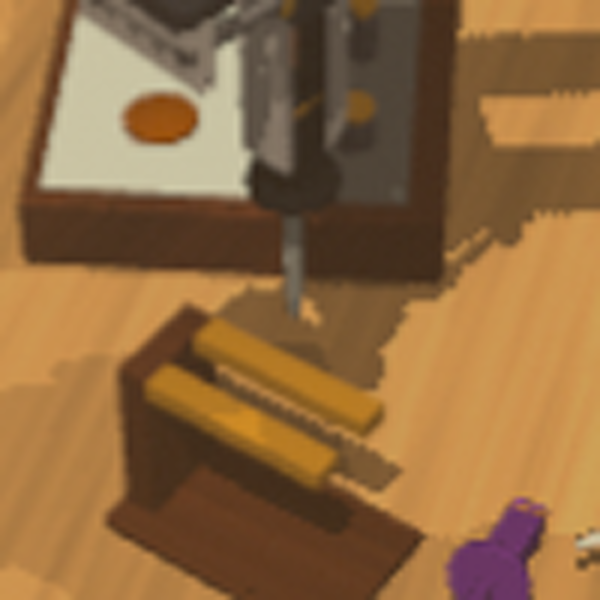

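The tip is above the gap, at (319,232) as predicted. I'll lower it in two stages.

Call:
drive_tool([
  [[0,0,0,0.1,0.1,1.5,5],[0,0,0,0.1,0.1,3.5,5],[0,0,0,0.1,0.1,5,5],[0,0,0,0.1,0.1,6,5],[0,0,0,0.1,0.1,6,5]],
])

```text
time: 23.9
tool_pos: [0.4395, 0.2752, 0.1683]
ee_rot: [-3.141, -0.001, 2.653]
wrist_force: [0.6, -0.3, -0.2]
width: 0.0182
```

```bash
python3 - <<'E'
from g import *
S=snap("side");go((.4403,.2761,.105,2.654),(.4403,.2761,.0985,2.654))
cv2.imwrite("pics/f19.png",cv2.resize(S["img"][200:280,280:360],(640,640),interpolation=2))
E
```

```text
t 23.95 pos [0.4401 0.2756 0.1698] rpy [3.1402e+00 8.0000e-04 2.6527e+00] F [-0.18  0.6  -0.46] w 0.0177
rv [ 0.001  0.001 -0.001] cm [0.01 0.04 6.48]
rv [ 0.001  0.001 -0.001] cm [0.01 0.04 7.13]
```

View pics/f19.png

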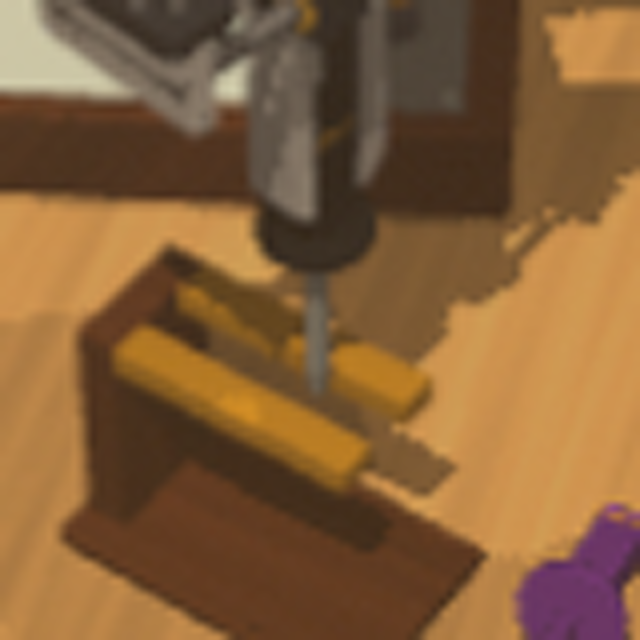

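The tip is in the gap at about (318,390) in the crop. I'll continue down to just above seating.

Call:
drive_tool([
  [[0,0,0,0,0,2,5],[0,0,0,0,0,4,5],[0,0,0,0,0,5.5,5],[0,0,0,0,0,6.5,5],[0,0,0,0,0,6.9,5],[0,0,0,0,0,6.9,5],[0,0,0,0,0,6.9,5]],
])

```text
time: 24.65
tool_pos: [0.4408, 0.276, 0.1017]
ee_rot: [3.139, 0.002, 2.653]
wrist_force: [-0.3, 0.3, -0.5]
width: 0.0181
```

```bash
python3 - <<'E'
from g import *
S=snap("side");go((.4403,.2761,.0985,2.654))
cv2.imwrite("pics/f20.png",cv2.resize(S["img"][200:280,280:360],(640,640),interpolation=2))
E
```

```text
t 24.7 pos [0.4409 0.276  0.1019] rpy [3.1386e+00 2.0000e-03 2.6527e+00] F [ 0.11  0.41 -1.11] w 0.0178
rv [ 0.003  0.002 -0.001] cm [ 0.05 -0.02  0.34]
```

View pics/f20.png

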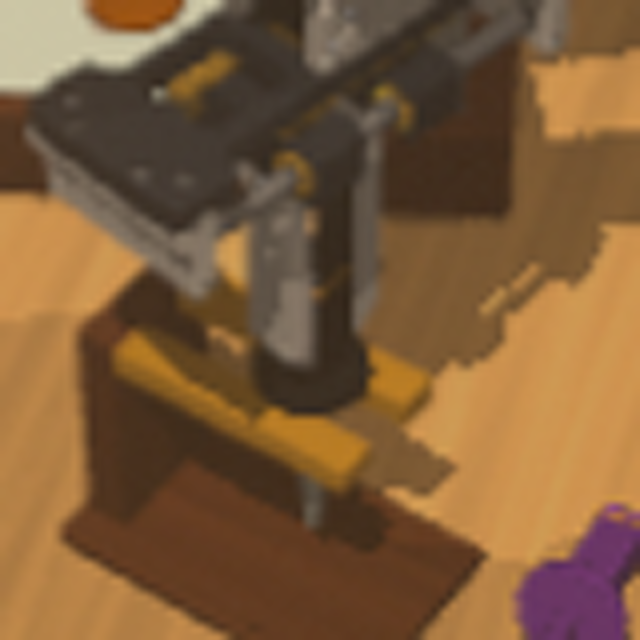

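Call:
drive_tool([
  [[0,0,0,0,0,0.2,5],[0,0,0,0,0,0.34,5],[0,0,0,0,0,0.34,5],[0,0,0,0,0,0.34,5]],
])

```text
time: 25.1
tool_pos: [0.4409, 0.276, 0.0985]
ee_rot: [3.139, 0.002, 2.653]
wrist_force: [0.7, -0.1, -1.0]
width: 0.0177
```

Call:
drive_tool([
  [[0,0,0,0,0,0.05,5],[0,0,0,0,0,0.05,5],[0,0,0,0,0,0.05,21],[0,0,0,0,0,0.05,25],[0,0,0,0,0,0.05,40],[0,0,0,0,0,0.05,60],[0,0,0,0,0,0.05,60],[0,0,0,0,0,0.05,60]],
])

```text
time: 25.9
tool_pos: [0.4409, 0.276, 0.098]
ee_rot: [3.139, 0.002, 2.653]
wrist_force: [0.1, -0.4, -0.2]
width: 0.0521
```

```bash
python3 - <<'E'
from g import *
S=snap("side");go((.4403,.2761,.25,2.654))
cv2.imwrite("pics/f21.png",cv2.resize(S["img"][200:280,280:360],(640,640),interpolation=2))
E
```

```text
t 25.95 pos [0.4409 0.276  0.098 ] rpy [3.1386e+00 2.0000e-03 2.6527e+00] F [ 0.29 -0.48 -0.95] w 0.0552
rv [ 0.003  0.002 -0.001] cm [  0.02   0.02 -15.2 ]
```

View pics/f21.png

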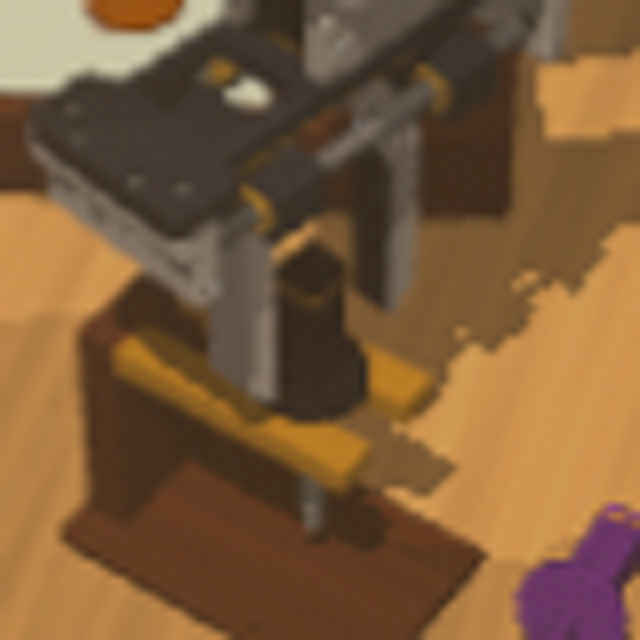

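The probe hangs upright with its guard on the tines, and the fingers are clear. I'll go straight up, then step aside over empty bench to look.

Call:
drive_tool([
  [[0,0,0,0,0,-1,60],[0,0,0,0,0,-4,60],[0,0,0,0,0,-8,60],[0,0,0,0,0,-12,60],[0,0,0,0,0,-15,60],[0,0,0,0,0,-16,60],[0,0,0,3,0,-16,60],[0,0,0,6,3,-16,60],[0,0,0,9,6,-16,60],[0,0,0,12,9,-16,60],[0,0,0,14,12,-16,60],[0,0,0,15,14,-16,60],[0,0,0,15,14,-16,60],[0,0,0,15,14,-16,60]],
])

```text
time: 27.35
tool_pos: [0.3734, 0.4693, 0.2567]
ee_rot: [3.141, 0.002, 2.653]
wrist_force: [0.1, -0.1, -0.4]
width: 0.0561
```

```bash
python3 - <<'E'
from g import *
S=snap("side");T=snap("top");go()
cv2.imwrite("pics/s22.png",S["img"]);cv2.imwrite("pics/t22.png",T["img"])
E
```

```text
t 27.45 pos [0.3738 0.4687 0.2579] rpy [3.1396e+00 2.1000e-03 2.6517e+00] F [-0.26  0.54 -0.45] w 0.056
```

View pics/s22.png

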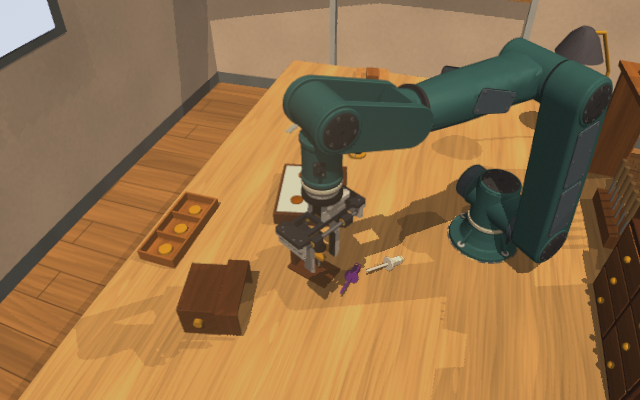

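View pics/t22.png

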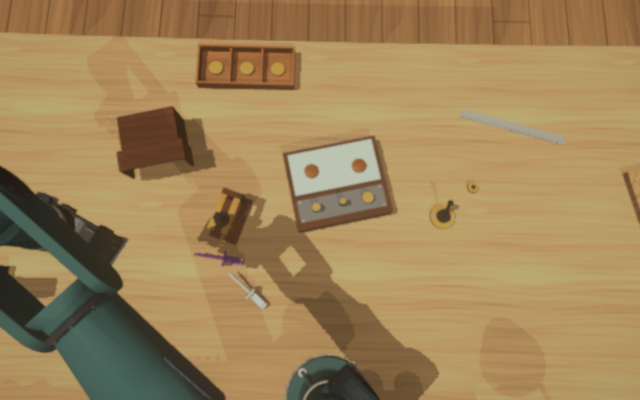

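```bash
python3 - <<'E'
from g import *
T=dict(np.load("top0.npz")); img=cv2.imread("pics/t22.png"); im0=T["img"]
b=np.array([.472,-.3088])
for yaw in(-.1,-.17,-.25):
  for th in(.45,.35,.25):
    p=[*(b+.06*np.sin(th)*np.array([np.cos(yaw),np.sin(yaw)])),.02+.06*np.cos(th)]; print(yaw,th,proj(T,p)[0].round(1))
print(img[196:216:1,440:458].max(2))
d=cv2.absdiff(img,im0).max(2)
for n,(x,y,w,h) in dict(viewer=(112,100,85,82),lenses=(300,155,75,25),nut=(464,180,18,16),contacts=(308,188,70,26),probe=(205,185,50,60)).items(): print(n,"max/mean diff",d[y:y+h,x:x+w].max(),d[y:y+h,x:x+w].mean().round(1))
cv2.imwrite("pics/e22.png",np.hstack([cv2.resize(img[180:240,410:490],(400,300),interpolation=2),cv2.resize(img[180:255,190:290],(400,300),interpolation=2)]))
E
```

```text
-0.1 0.45 [449.9 203.1]
-0.1 0.35 [450.1 205.1]
-0.1 0.25 [450.2 207.1]
-0.17 0.45 [450.6 203.2]
-0.17 0.35 [450.6 205.1]
-0.17 0.25 [450.6 207.2]
-0.25 0.45 [451.4 203.4]
-0.25 0.35 [451.3 205.3]
-0.25 0.25 [451.  207.3]
[[188 188 188 188 187 188 188 188 188 188 187 188 187 188 188 188 188 188]
 [188 188 188 188 188 188 187 187 187 188 188 187 188 187 188 188 188 188]
 [188 188 188 188 188 188 188 188 187 185 184 185 186 187 188 187 188 188]
 [188 187 187 188 188 188 188 186 180 171 169 173 177 184 187 187 187 187]
 [187 188 187 188 188 187 187 180 161 136 131 140 153 174 185 187 187 188]
 [188 188 187 188 188 187 183 167 131  96  89  96 117 156 182 187 187 187]
 [187 187 187 187 188 187 178 150 103  79  77  78  95 140 178 185 187 187]
 [183 185 186 187 187 185 176 141  94  75  77  77  87 130 171 178 183 185]
 [179 182 185 187 186 183 171 138  93  74  76  81  93 127 158 160 168 172]
 [180 182 185 187 185 179 163 124  84  75  86 104 113 128 142 144 147 149]
 [180 181 183 186 185 177 154 107  77  78 106 135 136 135 138 139 138 140]
 [179 179 179 181 178 163 128  87  74  86 120 147 142 137 137 138 138 139]
 [175 168 163 162 156 134  97  77  77  94 122 137 137 136 138 140 142 148]
 [157 138 125 122 116  98  78  74  83 107 128 135 136 139 147 158 162 167]
 [123  98  86  84  82  76  73  75  91 118 133 138 143 152 163 178 182 183]
 [ 86  78  75  73  74  72  73  75  93 120 138 147 161 168 173 184 187 187]
 [ 75  74  73  73  72  72  72  73  84 117 150 166 179 178 172 183 187 187]
 [ 74  74  74  71  72  71  72  72  80 113 157 179 186 183 176 182 187 187]
 [ 74  74  72  72  73  72  72  73  77  96 141 178 186 184 179 178 185 188]
 [ 74  74  73  72  73  73  73  73  76  86 130 174 182 180 177 169 182 187]]
viewer max/mean diff 25 7.7
lenses max/mean diff 6 4.8
nut max/mean diff 6 4.6
contacts max/mean diff 6 3.9
probe max/mean diff 67 14.5
```

View pics/e22.png

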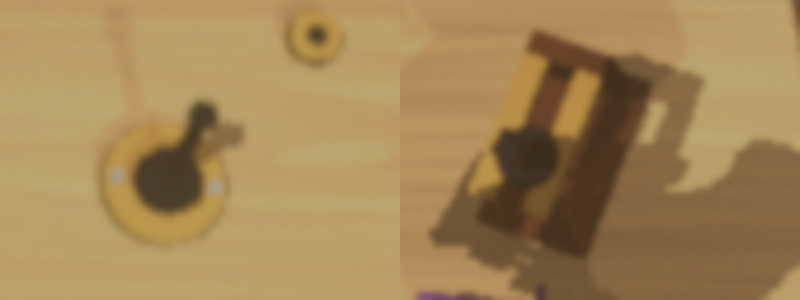

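The ball's centre is at row 203.3, which matches fully on (203.2). The viewer, lenses, nut and contacts are unchanged and the probe is hanging. I'll hand it in.

```bash
python3 -c "
from bench import robot
print(robot.close_job()); print(robot.get_obs()['time'])"
```

```text
the job is handed in; nothing more can be done
None
the job is handed in; nothing more can be done
```

I did the whole job and handed it in at about 27.5 s of the 72 s allowed. The hand-in reports no verdict.

- **Switch:** I pushed the lever to its stop, reaching about 9 N with no further travel. In the last top picture the lever's round end is at row 203.3, against 203.2 expected for fully on.
- **Contacts:** I pressed low, mid and tall in that order with the tip of the black probe. Each was about 2.5–2.8 mm in by the picture, at roughly 2–4 N, and held for at least 0.6 s. The tall one was only about 2 mm in at first, so I added 0.8 mm and held it again without lifting.
- **Probe:** It hangs in the rack with its guard flat on the tines. The gripper is open and clear of everything.
- **Bystanders:** Comparing the last top picture with the first, the viewer, both lenses, the nut and the contact heads show no movement.

What failed or disagreed:
- **Fingertip height:** The real fingertips sit about 20 mm above the reported TCP. Because of this, my first push rode onto the lever's ball at about 5 N, so I went lower and pushed again.
- **Tall contact:** A small sideways correction went the wrong way, so the tip pressed a few millimetres off centre, still on the head.
- **Look-alikes:** The purple and white probes stood upright at the start and were lying on the bench by 9 s. I don't think I touched them: my path kept well above them, and they had no support. I did not see them fall.

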